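# Gauge and nest the measuring cups

## Task

Put the set of measuring cups away as one nest, largest first, in the order blue, green, yellow, red (skip any that are not here): stand the blue cup on the round cork mat, then take each next cup in turn, try it upright well down in its own gap of the sizing gauge (the narrowest one it fits), and set it inside the nest, fully down and upright, before you go on to the next. If the odd white cup, too wide for every gap, is here, stand it upright in the square tray at any time. Leave the nest standing wholly on the mat and the salt shaker, jar, mill and mug at the back where they are.

Things in the scene. Friction and masses are not known exactly. Their poses are not given: they have to be found in the camera images.
- cup_a_mid (a point): blue open measuring cup (largest of the set, always here), 92 mm outside and 87 mm inside diameter, 60 mm high, floor 7 mm thick. Point: on its axis, 30 mm over its underside; z up. Upright tab grip over the rim on its -x side: centre 48 mm from the axis, 10 mm thick (along x), 24 mm wide (y), from 27 to 77 mm over the point; grips of nested cups need 50 deg or more between them.
- cup_b_mid (a point): green open measuring cup (of the set; may be absent), 76 mm outside and 71 mm inside diameter, 60 mm high, floor 7 mm thick. Point: on its axis, 30 mm over its underside; z up. Upright tab grip over the rim on its -x side: centre 40 mm from the axis, 10 mm thick (along x), 24 mm wide (y), from 27 to 77 mm over the point; grips of nested cups need 50 deg or more between them.
- cup_c_mid (a point): yellow open measuring cup (of the set; may be absent), 60 mm outside and 55 mm inside diameter, 60 mm high, floor 7 mm thick. Point: on its axis, 30 mm over its underside; z up. Upright tab grip over the rim on its -x side: centre 32 mm from the axis, 10 mm thick (along x), 24 mm wide (y), from 27 to 77 mm over the point; grips of nested cups need 50 deg or more between them.
- cup_d_mid (a point): red open measuring cup (of the set; may be absent), 44 mm outside and 39 mm inside diameter, 60 mm high, floor 7 mm thick. Point: on its axis, 30 mm over its underside; z up. Upright tab grip over the rim on its -x side: centre 24 mm from the axis, 10 mm thick (along x), 24 mm wide (y), from 27 to 77 mm over the point; grips of nested cups need 50 deg or more between them.
- cup_e_mid (a point): white open measuring cup (odd cup, fits no gap; may be absent), 84 mm outside and 79 mm inside diameter, 60 mm high, floor 7 mm thick. Point: on its axis, 30 mm over its underside; z up. Upright tab grip over the rim on its -x side: centre 44 mm from the axis, 10 mm thick (along x), 24 mm wide (y), from 27 to 77 mm over the point; grips of nested cups need 50 deg or more between them.
- gap_b (a point): 82 mm gap of the sizing gauge, for the green cup. Gauge: fixed metal base plate 4 mm thick with four upright fins (8 mm thick, 44 mm long, tops 50 mm over the worktop), open above and at both ends. Point: middle of the gap on top of the base plate; z up, x along the gap, y across it.
- gap_c (a point): 66 mm gap of the sizing gauge, for the yellow cup. Gauge: fixed metal base plate 4 mm thick with four upright fins (8 mm thick, 44 mm long, tops 50 mm over the worktop), open above and at both ends. Point: middle of the gap on top of the base plate; z up, x along the gap, y across it.
- gap_d (a point): 50 mm gap of the sizing gauge, for the red cup. Gauge: fixed metal base plate 4 mm thick with four upright fins (8 mm thick, 44 mm long, tops 50 mm over the worktop), open above and at both ends. Point: middle of the gap on top of the base plate; z up, x along the gap, y across it.
- mat_top (a point): round cork mat, 144 mm in diameter and 5 mm thick, fixed; the point is the centre of its top
- tray_in (a point): low square wooden tray, 150 mm outside, 138 mm inside, 20 mm high, fixed; the point is the centre of its inner floor (6 mm over the worktop), x and y along its sides
- salt_shaker: salt shaker with a grey top, 44 mm wide, 90 mm tall; bystander at the back; origin at its underside
- honey_jar: jar with a red lid, 60 mm wide, 86 mm tall; bystander at the back; origin at its underside
- pepper_mill: dark wooden pepper mill, 58 mm wide, 160 mm tall; bystander at the back; origin at its underside
- mug: striped mug, 84 mm wide, 91 mm tall; bystander at the back; origin at its underside

How it is judged:
On the way, in this order (a step that is already met when the one before it is completed fails the run):
1. the blue cup stands on the cork mat (horizontal distance between cup_a_mid and mat_top below 0.026 m and z of cup_a_mid in the frame of mat_top below 0.036 m and angle between cup_a_mid's own z axis and vertical below 0.15 rad and contact force between the fingers and cup_a below 0.1 N), for 0.2 s.
2. the green cup is tried in its own gap of the gauge (upright between the fins, its underside below 30 mm) (horizontal distance between cup_b_mid and gap_b below 0.015 m and height (world z) of cup_b_mid below 0.06 m and angle between cup_b_mid's own z axis and vertical below 0.2 rad), for 0.2 s.
3. the green cup stands fully down in the nest in the blue cup, let go (horizontal distance between cup_b_mid and cup_a_mid below 0.03 m and z of cup_b_mid in the frame of cup_a_mid below 0.013 m and angle between cup_b_mid's own z axis and vertical below 0.15 rad and contact force between the fingers and cup_b below 0.1 N), for 0.2 s.
4. the yellow cup is tried in its own gap of the gauge (upright between the fins, its underside below 30 mm) (horizontal distance between cup_c_mid and gap_c below 0.015 m and height (world z) of cup_c_mid below 0.06 m and angle between cup_c_mid's own z axis and vertical below 0.2 rad), for 0.2 s.
5. the yellow cup stands fully down in the nest in the blue cup, let go (horizontal distance between cup_c_mid and cup_a_mid below 0.03 m and z of cup_c_mid in the frame of cup_a_mid below 0.02 m and angle between cup_c_mid's own z axis and vertical below 0.15 rad and contact force between the fingers and cup_c below 0.1 N), for 0.2 s.
6. the red cup is tried in its own gap of the gauge (upright between the fins, its underside below 30 mm) (horizontal distance between cup_d_mid and gap_d below 0.015 m and height (world z) of cup_d_mid below 0.06 m and angle between cup_d_mid's own z axis and vertical below 0.2 rad), for 0.2 s.
7. the red cup stands fully down in the nest in the blue cup, let go (horizontal distance between cup_d_mid and cup_a_mid below 0.03 m and z of cup_d_mid in the frame of cup_a_mid below 0.027 m and angle between cup_d_mid's own z axis and vertical below 0.15 rad and contact force between the fingers and cup_d below 0.1 N), for 0.2 s.
At the end, for the whole second after the job is handed in: Blue cup upright on the mat, axis within 26 mm of its centre; green, yellow, red cups (those present) upright inside it, within 6 mm of fully down and 30 mm of its axis; white cup (if present) upright on the tray floor; all let go and at rest (horizontal distance between cup_a_mid and mat_top below 0.026 m and z of cup_a_mid in the frame of mat_top below 0.036 m and angle between each of cup_a_mid, cup_b_mid, cup_c_mid, cup_d_mid, cup_e_mid's own z axis and vertical below 0.15 rad and horizontal distance between each of cup_b_mid, cup_c_mid, cup_d_mid and cup_a_mid below 0.03 m and z of cup_b_mid in the frame of cup_a_mid below 0.013 m and z of cup_c_mid in the frame of cup_a_mid below 0.02 m and z of cup_d_mid in the frame of cup_a_mid below 0.027 m and z of cup_e_mid in the frame of tray_in below 0.036 m and horizontal distance between cup_e_mid and tray_in below 0.05 m and linear speed of each of cup_a, cup_b, cup_c, cup_d, cup_e below 0.02 m/s); the robot touches nothing.
It fails at once if the salt shaker is moved more than 40 mm or tipped (distance of salt_shaker from where it was at the start of the episode above 0.04 m or angle between salt_shaker's own z axis and vertical above 0.5 rad).
It fails at once if the honey jar is moved more than 40 mm or tipped (distance of honey_jar from where it was at the start of the episode above 0.04 m or angle between honey_jar's own z axis and vertical above 0.5 rad).
It fails at once if the pepper mill is moved more than 40 mm or tipped (distance of pepper_mill from where it was at the start of the episode above 0.04 m or angle between pepper_mill's own z axis and vertical above 0.5 rad).
It fails at once if the mug is moved more than 40 mm or tipped (distance of mug from where it was at the start of the episode above 0.04 m or angle between mug's own z axis and vertical above 0.5 rad).
Of cup_b, cup_c, cup_d, cup_e only 3 to 4 are there at a start; the rules pass over those that are not, and their reading is None.
At some moment in a run one of cup_a, cup_b, cup_c, cup_e may be knocked a few centimetres aside while the robot is not near it.
It also fails if it takes over 210 s, if anything falls off the work surface, if the arm or the gripper's body presses on something with over 40 N, if the wrist force passes 120 N, or if a joint passes its speed limit or range.

## Robot

A 7-joint arm with a two-finger parallel gripper is mounted at the origin on a cart in front of the work surface, level with it; the furniture and walls round the work are solid. World frame = base frame: x ahead of the robot, y to its left, z up, the work surface at z = 0. Lengths are in m, angles in rad, forces in N, time in s.
With the tool pointing down it reaches from about 0.425 to 0.875 m from the base axis. Payload 9.9 kg.
Tool frame: the origin (TCP) lies at the very end of the fingers, on their centre line; the grasp point (between the pads) lies 19 mm behind it; x points along the fingers, y is the direction in which the jaws open and shut, and the axes are right-handed (so a half turn about x gives the same grasp; the last joint's range is limited). The gripper opens to 85 mm and grips with 20 to 120 N. Pads are 22 mm wide; open, the fingers measure 114 mm over their backs; the gripper's body (76 mm by 85 mm) begins 54 mm behind the grasp point. The pads swing forward as they close: fully open they stand 13 mm farther back than shut.
Start: joints at [-1.429, 0.576, 0.025, 1.437, -0.015, 1.129, -0.057], TCP at [0.151, 0.658, 0.231] pointing down, gripper open.
Joint ranges: [-2.76, 2.76], [-0.34, 2.15], [-1.52, 1.57], [0.19, 2.46], [-1.09, 4.23], [0.17, 1.99], [-2.82, 2.82]. Speed limits (rad/s): [2.22, 2.22, 3.01, 3.01, 3.14, 3.14, 3.14].

## Interface

Orientations are given as a unit quaternion [w, x, y, z].
In Python, from cell import monitor, imaging, ctrl gives the robot as it stands.
- The arm moves only by the tool carry_out, never from a script. Its argument "series" is one flat list of numbers, 6 for each row, row after row: the shift along the tool's x, y, z as a fraction of full scale, then the turn, a rotation vector about the tool's x, y, z as a fraction of full scale. In form: [tx, ty, tz, wx, wy, wz, tx, ty, tz, wx, wy, wz, ...]. A call has 1 to 12 rows; each row is the pose to reach, as a shift and turn from the pose commanded when the call began, along the tool's axes at that moment; what a row does not reach only later rows make up. Full scale, the value 1, is 0.3 m for a shift and 60 degrees for a turn. A row lasts 1/8 s, in which the tool goes at most 62.5 mm and 10.7 degrees, less where a joint would pass 70% of its speed; a pose out of reach is approached as far as the arm can. A call with a number of a shift or a turn outside -1 to 1 is refused whole. A call with a gripper value outside its range is refused whole. "claw" is the opening, from -1 (shut) to 1 (fully open), set as the call begins (left out, the last holds). The fingers move at their own pace and stop on an object; "squeeze" is the grip in N (left out, the last holds). Time passes only in rows, so rows that repeat a pose let the fingers close. It gives the time, the measured TCP pose, the force and the opening at its end, in the units of the state.
- monitor.get_obs(): the state, without advancing time (a new reading comes with each control period).
- imaging.capture(name): name is "side" or "top"; returns a dict with "img" (420x560x3 uint8, red, green, blue), "range_z" (420x560 float32, m along the optical axis (not along the pixel's ray), 0 where there is no reading), "intrinsics" (3x3 intrinsics, pixels), "view" (4x4, takes a point from world to camera coordinates). Camera axes: x right, y up, looking along -z (the intrinsics and any distortion apply to the point x, -y, -z); pixel columns grow to the right and rows downward; lengths in m; the calibration is good to about 2 mm. A picture is of the moment at which its call begins.
- ctrl.finish_job(): hands the job in, once; it reports no verdict.
The state is a dict: "time": time; "joint_pos": joint angles; "joint_vel": joint speeds; "effort": joint torques, N m; "eef_pos": TCP position; "orientation": TCP orientation; "force": force on the tool from outside, world axes, zero at the start; "ft_torque": the same for the moment, N m; "width": finger opening in m.
Only numpy, scipy, OpenCV 4.12 (cv2) and the standard library are available. Lean on these libraries where they do the work, as an engineer would, in place of code of your own. Each camera call takes 0.05 s, during which the arm holds its last target.

## Working session

There is one attempt and no reset: what is moved stays moved. The work goes in short steps, Python scripts to look and compute and a tool call to move; the robot and the scene stay as the last step left them, time stands still between calls to the robot, and variables do not carry over. Pictures are saved under pics/ and viewed, and the job is handed in when it is done.

Besides the shell and the picture viewer there is one more tool, called after "Call:" as name(argument=value, ...) on one line, values as JSON. carry_out: Moves the arm, as the interface text tells. Shift numbers are shares of 0.3 m and turn numbers shares of 60 degrees, none past 1 either way. Its arguments: {"type":"object","properties":{"series":{"type":"array"},"claw":{"type":"number"},"squeeze":{"type":"number"}},"required":["series"]}

```bash
ls; mkdir -p pics; cat > h.py <<'E'
import numpy as np, cv2
from cell import monitor, imaging, ctrl
def cap(n,save=None):
    d=imaging.capture(n)
    if save: cv2.imwrite('pics/'+save,cv2.cvtColor(d['img'],cv2.COLOR_RGB2BGR))
    return d
def cloud(d):
    K=d['intrinsics'];z=d['range_z'];H,W=z.shape
    u,v=np.meshgrid(np.arange(W),np.arange(H))
    x=(u-K[0,2])/K[0,0]*z; y=(v-K[1,2])/K[1,1]*z
    P=np.stack([x,-y,-z,np.ones_like(z)],-1)
    w=P@np.linalg.inv(d['view']).T
    w=w[...,:3].copy(); w[z==0]=np.nan
    return w
E
python3 - <<'E'
from h import *
o=monitor.get_obs()
for k in o: print(k,np.round(o[k],4) )
for n in('side','top'):
    d=cap(n,n+'0.png'); w=cloud(d); np.savez(n+'0.npz',w=w,img=d['img']); print(n,d['intrinsics'],d['view'])
E
```

```text
pics
time 0.0
joint_pos [-1.4288  0.5765  0.0248  1.4379 -0.015   1.129  -0.0565]
joint_vel [ 0.0002  0.0023  0.0005  0.0014  0.0006 -0.0018 -0.    ]
effort [ 4.00000e-04 -7.65763e+01  2.25020e+00 -2.85961e+01  1.53000e-02
  1.27000e-02  0.00000e+00]
eef_pos [0.151  0.6574 0.2304]
orientation [ 0.7026  0.0791  0.7026 -0.0802]
force [ 0.3834 -0.0526 -0.7445]
ft_torque [-0.0562  0.0397 -0.017 ]
width 0.0856
side [[382.63089781   0.         285.50736804]
 [  0.         382.63089781 209.15974274]
 [  0.           0.           1.        ]] [[-0.8838402  -0.46778676  0.00143562  0.52460255]
 [ 0.31667528 -0.59606448  0.73785087 -0.2351223 ]
 [-0.34430114  0.65259688  0.67496225 -0.74358652]
 [ 0.          0.          0.          1.        ]]
top [[405.24843175   0.         277.54410299]
 [  0.         405.24843175 205.69864476]
 [  0.           0.           1.        ]] [[-0.21446597 -0.97672686 -0.00299724  0.10257005]
 [ 0.92137621 -0.20332876  0.33124507 -0.59165906]
 [-0.32414539  0.06827921  0.94353999 -1.06162047]
 [ 0.          0.          0.          1.        ]]
```

View pics/side0.png

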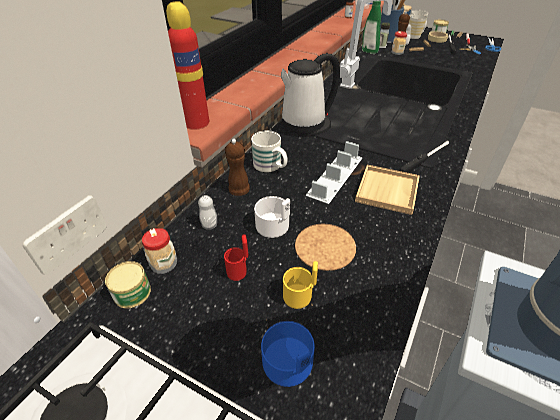

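View pics/top0.png

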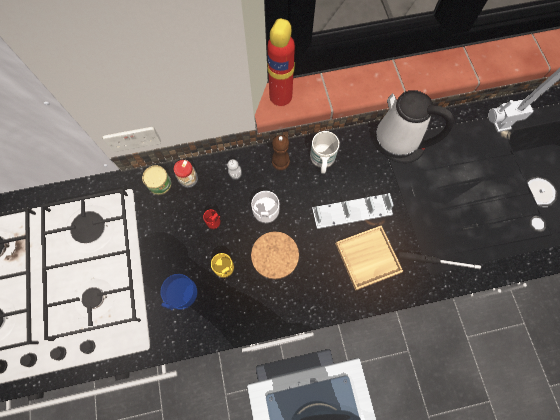

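Side view: blue (288,352), yellow (298,288), red (236,262), white (271,216), mat (326,246), gauge (335,172), tray (388,188). No green cup is visible. Now I'll measure.

```bash
python3 - <<'E'
from h import *
A=np.load('side0.npz');B=np.load('top0.npz')
def show(n,S,u,v): print(n,S['img'][v,u],np.round(S['w'][v,u],4))
for n,u,v in [('mat',326,246),('blue',288,352),('yellow',298,288),('red',236,262),('white',271,216),('tray',388,188),('salt',207,212),('jar',158,250),('mill',237,180),('mug',266,152),('ta',375,170)]: show(n,A,u,v)
for n,u,v in [('mat',275,256),('blue',179,292),('yellow',222,265),('red',212,219),('white',265,206),('tray',370,258)]: show(n,B,u,v)
for nm,S in(('s',A),('t',B)):
    im=cv2.cvtColor(S['img'],cv2.COLOR_RGB2BGR)
    if nm=='s': c=im[190:400,180:400]; cv2.imwrite('pics/cs.png',cv2.resize(c,None,fx=2.8,fy=2.8,interpolation=cv2.INTER_CUBIC)); c=im[120:230,280:440];cv2.imwrite('pics/cs2.png',cv2.resize(c,None,fx=4,fy=4,interpolation=cv2.INTER_CUBIC))
    else: c=im[160:330,140:420]; cv2.imwrite('pics/ct.png',cv2.resize(c,None,fx=2.8,fy=2.8,interpolation=cv2.INTER_CUBIC))
# height map ortho from both clouds
for nm,S in(('s',A),('t',B)):
    w=S['w'];img=S['img']
    res=0.001; X0,X1,Y0,Y1=0.35,0.95,-0.45,0.75
    o=np.zeros((600,1200,3),np.uint8);h=np.full((600,1200),-1.)
    m=np.isfinite(w).all(-1)&(w[...,2]<.3)&(w[...,2]>0.003)
    p=w[m];c=img[m]
    r=((X1-p[:,0])/res).astype(int);q=((Y1-p[:,1])/res).astype(int)
    ok=(r>0)&(r<599)&(q>0)&(q<1199)
    o2=np.zeros((300,600,3),np.uint8)
    o2[r[ok]//2,q[ok]//2]=c[ok][:,::-1]
    cv2.imwrite(f'pics/ortho_{nm}.png',o2)
E
```

```text
mat [242 192 129] [0.4793 0.0134 0.007 ]
blue [ 36  71 134] [0.4368 0.2863 0.0072]
yellow [181 144  53] [0.4843 0.15   0.0063]
red [192  47  45] [0.6104 0.1872 0.0599]
white [255 254 253] [ 0.6432 -0.0151  0.0069]
tray [251 226 161] [ 0.4145 -0.2679  0.0037]
salt [209 199 190] [0.757  0.0894 0.0569]
jar [199 135  89] [0.7654 0.2446 0.0722]
mill [88 53 29] [ 0.7675 -0.0547  0.0494]
mug [23 73 68] [ 0.749  -0.1769  0.0707]
ta [121  95  66] [ 0.4706 -0.3219  0.0105]
mat [229 176 125] [0.4791 0.0076 0.0039]
blue [ 46  70 126] [0.4343 0.3017 0.0091]
yellow [169 137  56] [0.4864 0.1672 0.0041]
red [222  60  57] [0.6007 0.1631 0.1014]
white [252 251 250] [0.6417 0.0043 0.0011]
tray [243 209 152] [ 0.4117 -0.2674  0.0063]
```

View pics/cs.png

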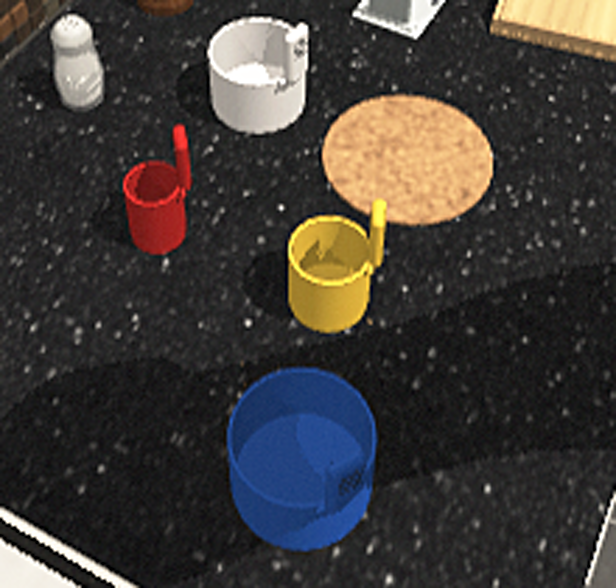

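View pics/ct.png

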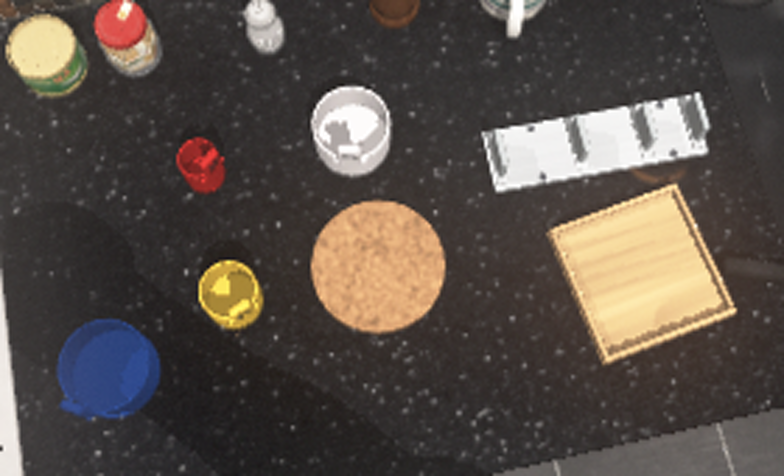

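View pics/cs2.png

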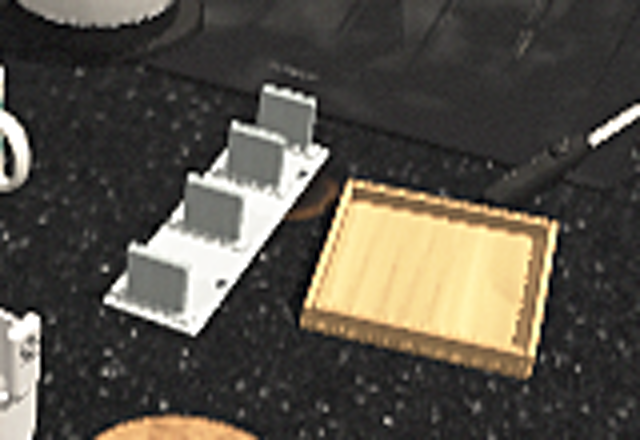

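```bash
cat >> h.py <<'E'
from scipy.optimize import least_squares
R={'blue':(.046,.048),'green':(.038,.040),'yellow':(.030,.032),'red':(.022,.024),'white':(.042,.044)}
def mask(img,n):
    hsv=cv2.cvtColor(img,cv2.COLOR_RGB2HSV); h,s,v=[hsv[...,i].astype(int) for i in range(3)]
    if n=='blue': return (h>100)&(h<128)&(s>120)&(v>25)
    if n=='yellow': return (h>20)&(h<32)&(s>120)&(v>40)
    if n=='red': return ((h<8)|(h>172))&(s>120)&(v>40)
    if n=='green': return (h>40)&(h<85)&(s>100)&(v>40)
    if n=='white': return (s<50)&(v>60)
def cup(n,c0,rad,S,zb=0.,verbose=True):
    """S: list of (w,img). zb underside z. """
    out={}
    for k,(w,img) in S.items():
        m=mask(img,n)&np.isfinite(w).all(-1)
        m&=np.hypot(w[...,0]-c0[0],w[...,1]-c0[1])<rad
        p=w[m]; r0,rt=R[n]
        rim=p[(p[:,2]>zb+.053)&(p[:,2]<zb+.064)]
        tab=p[(p[:,2]>zb+.068)&(p[:,2]<zb+.115)]
        wall=p[(p[:,2]>zb+.012)&(p[:,2]<zb+.064)]
        f=lambda c:np.hypot(wall[:,0]-c[0],wall[:,1]-c[1])
        def res(c):
            d=f(c); return np.minimum(abs(d-r0),abs(d-r0+.0025))
        s=least_squares(res,c0,loss='soft_l1',f_scale=.0015)
        c=s.x
        t=np.median(tab,0) if len(tab) else np.full(3,np.nan)
        d=t[:2]-c
        out[k]=(c,t)
        if verbose: print(n,k,'N',len(wall),len(rim),len(tab),'c',np.round(c,4),'rms',round(float(np.sqrt(np.mean(s.fun**2))),4),'zmax',round(float(p[:,2].max()),4),'tab',np.round(t,4),'r',round(float(np.hypot(*d)),4),'ang',round(float(np.degrees(np.arctan2(d[1],d[0]))),1))
    return out
def look(tag=None):
    S={}
    for n in('side','top'):
        d=cap(n,f'{tag}_{n}.png' if tag else None); S[n]=(cloud(d),d['img'])
    return S
E
cat > m0.py <<'E'
from h import *
S={n:(np.load(n+'0.npz')['w'],np.load(n+'0.npz')['img']) for n in('side','top')}
cup('blue',[.436,.29],.075,S);cup('yellow',[.485,.16],.06,S);cup('red',[.615,.175],.05,S);cup('white',[.645,-.008],.07,S)
for k,(w,img) in S.items():
    # mat
    hsv=cv2.cvtColor(img,cv2.COLOR_RGB2HSV)
    m=(hsv[...,1]>70)&(hsv[...,0]<22)&(hsv[...,2]>100)&(abs(w[...,2]-.005)<.006)&(np.hypot(w[...,0]-.479,w[...,1]-.01)<.085)
    p=w[m]; (c,r)=cv2.minEnclosingCircle((p[:,:2]*1000).astype(np.float32)); print(k,'mat',p.mean(0),c,r)
    m=(hsv[...,1]>50)&(hsv[...,0]<25)&(hsv[...,2]>100)&(abs(w[...,2]-.01)<.02)&(np.hypot(w[...,0]-.414,w[...,1]+.267)<.13)
    p=w[m]; print(k,'tray',cv2.minAreaRect((p[:,:2]*1000).astype(np.float32)))
    # gauge
    m=(w[...,0]>.4)&(w[...,0]<.72)&(w[...,1]<-.1)&(w[...,1]>-.45)&(w[...,2]<.054)&(w[...,2]>.015)&(hsv[...,1]<60)
    p=w[m]; print(k,'fins',len(p),p.min(0),p.max(0))
    m2=m&(w[...,2]>.043); p=w[m2]; np.save(f'fin_{k}.npy',p)
    m3=(w[...,0]>.4)&(w[...,0]<.72)&(w[...,1]<-.1)&(w[...,1]>-.45)&(w[...,2]<.012)&(hsv[...,1]<40)&(hsv[...,2]>140)
    q=w[m3]; print(k,'base',len(q),cv2.minAreaRect((q[:,:2]*1000).astype(np.float32)),np.median(q[:,2]))
    for a in(p,):
        o=np.argsort(a[:,1]); a=a[o]; g=np.split(a,np.where(np.diff(a[:,1])>.01)[0]+1)
        for x in g: print(len(x),x.mean(0).round(4),x.min(0).round(4),x.max(0).round(4))
E
python3 m0.py
```

```text
blue side N 1451 379 227 c [0.4292 0.301 ] rms 0.0008 zmax 0.1087 tab [0.3892 0.3287 0.097 ] r 0.0487 ang 145.4
blue top N 365 113 39 c [0.4324 0.2951] rms 0.0016 zmax 0.1114 tab [0.3899 0.3163 0.104 ] r 0.0475 ang 153.6
yellow side N 847 197 105 c [0.4788 0.1665] rms 0.0008 zmax 0.1091 tab [0.4462 0.1635 0.1003] r 0.0327 ang -174.7
yellow top N 181 70 50 c [0.4794 0.1624] rms 0.0025 zmax 0.1084 tab [0.4488 0.1512 0.103 ] r 0.0327 ang -159.9
red side N 548 137 99 c [0.6224 0.1739] rms 0.0008 zmax 0.108 tab [0.6    0.1657 0.0974] r 0.0238 ang -160.0
red top N 151 47 57 c [0.626  0.1705] rms 0.0012 zmax 0.1105 tab [0.6044 0.1556 0.0976] r 0.0262 ang -145.5
white side N 864 168 81 c [0.6268 0.0079] rms 0.0009 zmax 0.1088 tab [0.5834 0.0202 0.0943] r 0.045 ang 164.2
white top N 306 88 62 c [0.6301 0.0054] rms 0.0028 zmax 0.1101 tab [0.5841 0.0152 0.1006] r 0.047 ang 167.9
side mat [0.48134025 0.01267563 0.00450652] (487.3388671875, 12.546500205993652) 80.96703338623047
side tray ((428.2069091796875, -274.0459899902344), (177.6980743408203, 187.56402587890625), 7.806702613830566)
side fin
[... 931 characters left out ...]
 [ 0.40006952 -0.44980414  0.015011  ] [ 0.71997725 -0.14113435  0.05393175]
top base 1378 ((610.4622802734375, -260.7779235839844), (245.09405517578125, 166.73171997070312), 85.95233154296875) 0.0033225361563060662
25 [ 0.7106 -0.434   0.0481] [ 0.701  -0.4498  0.0435] [ 0.7197 -0.4156  0.0526]
41 [ 0.565  -0.3663  0.0484] [ 0.5435 -0.3713  0.0434] [ 0.5863 -0.3627  0.0539]
41 [ 0.5664 -0.3086  0.0485] [ 0.5465 -0.313   0.0434] [ 0.5883 -0.3043  0.0533]
40 [ 0.5682 -0.235   0.0483] [ 0.5479 -0.2392  0.043 ] [ 0.5903 -0.2312  0.0519]
5 [ 0.6959 -0.1918  0.0508] [ 0.6946 -0.1977  0.0492] [ 0.6986 -0.1859  0.0535]
38 [ 0.5718 -0.1455  0.0484] [ 0.55   -0.1497  0.0433] [ 0.5917 -0.1415  0.0517]
```

```bash
cat >> h.py <<'E'
from scipy.spatial.transform import Rotation as Ro
def pose():
    o=monitor.get_obs(); q=np.array(o['orientation']); return np.array(o['eef_pos']),Ro.from_quat(q[[1,2,3,0]]),o
def Rt(psi):
    c,s=np.cos(np.radians(psi)),np.sin(np.radians(psi))
    return Ro.from_matrix(np.array([[0,c,s],[0,s,-c],[-1,0,0]]))
def state():
    p,r,o=pose(); M=r.as_matrix(); y=M[:,1]
    print('t',round(float(o['time']),2),'tcp',p.round(4),'psi',round(float(np.degrees(np.arctan2(y[1],y[0]))),2),'toolx',M[:,0].round(3),'w',round(float(o['width']),4),'F',np.round(o['force'],1),'j1,7',np.round(o['joint_pos'],2)[[0,6]])
def plan(wps):
    """wps list of (x,y,z,psi)"""
    p,r,o=pose(); lp=p; lr=r
    for w in wps:
        t=np.array(w[:3]); R2=Rt(w[3])
        d=r.inv().apply(t-p)/.3; v=(r.inv()*R2).as_rotvec()/np.radians(60)
        ang=np.degrees((lr.inv()*R2).magnitude()); dist=np.linalg.norm(t-lp)
        print(w,'->',', '.join(f'{x:.3f}' for x in [*d,*v]),' rows>=',int(np.ceil(max(dist/.0625,ang/10.7))))
        lp,lr=t,R2
E
python3 - <<'E'
from h import *
state()
plan([(.3,.45,.23,-30),(.39,.322,.2,-30)])
for n in('side','top'):
    d=imaging.capture(n); print(n,-d['view'][:3,:3].T@d['view'][:3,3])
E
```

```text
t 0.1 tcp [0.151  0.6575 0.2305] psi 77.06 toolx [-0.    -0.001 -1.   ] w 0.0855 F [-0.5  0.1 -0.1] j1,7 [-1.43 -0.06]
(0.3, 0.45, 0.23, -30) -> 0.003, -0.563, 0.639, 1.784, 0.001, 0.001  rows>= 11
(0.39, 0.322, 0.2, -30) -> 0.103, -0.911, 1.027, 1.784, 0.001, 0.001  rows>= 3
side [0.28210455 0.59051631 0.6746249 ]
top [0.22301898 0.05236824 1.19797295]
```

```bash
python3 - <<'E'
from h import *
plan([(.3,.45,.23,130),(.39,.35,.2,150)])
E
```

```text
(0.3, 0.45, 0.23, 130) -> 0.003, -0.563, 0.639, -0.882, -0.000, 0.001  rows>= 5
(0.39, 0.35, 0.2, 150) -> 0.103, -0.821, 1.006, -1.216, -0.001, 0.001  rows>= 3
```

Call:
carry_out(series=[0,-0.563,0.639,-0.9,0,0,0,-0.563,0.639,-0.9,0,0,0,-0.563,0.639,-0.9,0,0,0,-0.563,0.639,-0.9,0,0,0,-0.563,0.639,-0.9,0,0,0.05,-0.75,0.9,-1,0,0,0.05,-0.75,0.9,-1,0,0,0.05,-0.75,0.9,-1,0,0], claw=0.0)

```text
time: 1.2
eef_pos: [0.366, 0.3752, 0.2158]
orientation: [0.649, -0.281, 0.649, 0.28]
force: [-0.4, 0.6, 1.1]
width: 0.0427
```

```bash
python3 - <<'E'
from h import *
state()
S=look('m1')
for k in S: np.savez('m1_'+k+'.npz',w=S[k][0],img=S[k][1])
cup('blue',[.431,.298],.075,S)
plan([(.39,.322,.2,150)])
E
```

```text
t 1.2 tcp [0.366  0.3752 0.2158] psi 136.75 toolx [ 0.    -0.002 -1.   ] w 0.0427 F [-0.4  0.6  1.1] j1,7 [-0.74  1.4 ]
blue side N 1017 256 139 c [0.4312 0.2995] rms 0.0008 zmax 0.1091 tab [0.3919 0.3327 0.0939] r 0.0514 ang 139.8
blue top N 375 121 47 c [0.4307 0.2968] rms 0.0016 zmax 0.1099 tab [0.3897 0.3181 0.1047] r 0.0462 ang 152.6
(0.39, 0.322, 0.2, 150) -> 0.054, -0.192, -0.078, -0.216, 0.000, -0.000  rows>= 2
```

View pics/m1_side.png

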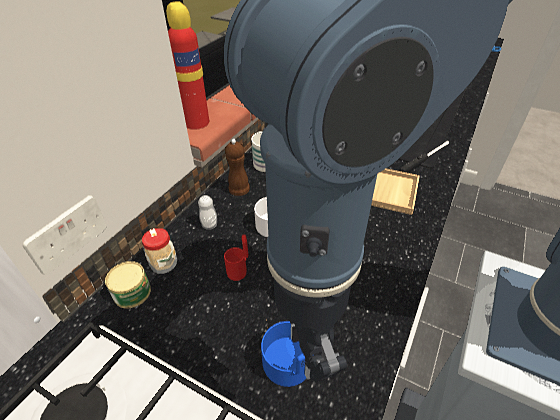

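View pics/m1_top.png

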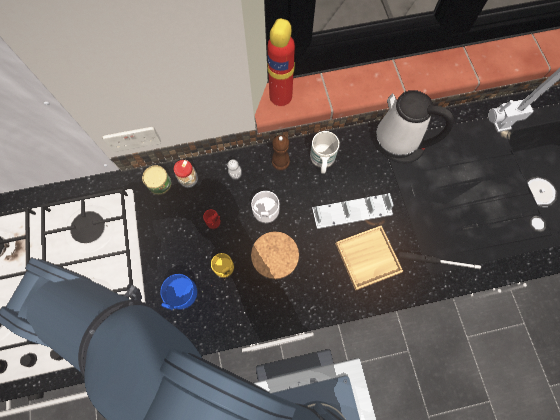

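```bash
python3 - <<'E'
from h import *
z=np.load('m1_side.npz');w,img=z['w'],z['img']
c=np.array([.366,.3752]);psi=np.radians(136.75);yj=np.array([np.cos(psi),np.sin(psi)]);zj=np.array([np.sin(psi),-np.cos(psi)])
d=w[...,:2]-c; a=d@yj;b=d@zj
m=(w[...,2]>.18)&(w[...,2]<.27)&(abs(a)<.08)&(abs(b)<.05)
A=a[m];B=b[m];Z=w[...,2][m];print(m.sum())
for lo in np.arange(.205,.265,.008):
    for sg in(-1,1):
        s=(Z>lo)&(Z<lo+.008)&(A*sg>0)
        if s.sum()>2: print(round(lo,3),sg,s.sum(),'a',np.percentile(A[s],[2,98]).round(4),'b',np.percentile(B[s],[2,98]).round(4))
print(Z.min())
E
```

```text
316
0.213 -1 7 a [-0.0214 -0.0202] b [0.0036 0.0102]
0.221 -1 23 a [-0.0241 -0.0198] b [0.0035 0.0118]
0.221 1 21 a [0.0221 0.0336] b [0.0077 0.0121]
0.229 -1 25 a [-0.0244 -0.0198] b [0.0038 0.012 ]
0.229 1 26 a [0.0247 0.0357] b [0.0072 0.0119]
0.237 -1 21 a [-0.0249 -0.0199] b [0.0054 0.012 ]
0.237 1 25 a [0.0231 0.0329] b [0.0076 0.0122]
0.245 -1 19 a [-0.025  -0.0201] b [0.0072 0.012 ]
0.245 1 8 a [0.024  0.0323] b [0.0076 0.012 ]
0.253 -1 19 a [-0.0268 -0.0206] b [0.0083 0.0126]
0.253 1 5 a [0.0234 0.0344] b [0.008 0.013]
0.261 1 93 a [0.024  0.0534] b [-0.0059  0.0145]
0.2174972036374544
```

```bash
cat >> h.py <<'E'
BIAS={'side':np.array([-.0005,.0018]),'top':np.array([.0015,-.0015])}
def fit(n,c0,S,zb=0.,rad=None,cams=('side','top'),verbose=True):
    r0,rt=R[n]; rad=rad or rt+.02; W=[];T=[]
    for k in cams:
        w,img=S[k]; m=mask(img,n)&np.isfinite(w).all(-1)&(np.hypot(w[...,0]-c0[0],w[...,1]-c0[1])<rad)
        p=w[m].copy(); p[:,:2]-=BIAS[k]
        W.append(p[(p[:,2]>zb+.012)&(p[:,2]<zb+.056)]); T.append(p[(p[:,2]>zb+.066)&(p[:,2]<zb+.104)])
    if verbose: print(n,'counts',[len(x) for x in W],[len(x) for x in T])
    W=np.vstack(W)[:,:2];T=np.vstack(T)[:,:2]
    def res(q):
        d=np.hypot(W[:,0]-q[0],W[:,1]-q[1]); e=np.minimum(abs(d-r0),abs(d-r0+.0025))
        c,s=np.cos(q[2]),np.sin(q[2]); t=T-q[:2]
        a=abs(t[:,0]*c+t[:,1]*s-rt)-.005; b=abs(-t[:,0]*s+t[:,1]*c)-.012
        out=np.hypot(np.maximum(a,0),np.maximum(b,0))+np.minimum(np.maximum(a,b),0)
        return np.r_[e,out]
    best=None
    t0=np.arctan2(*(T.mean(0)-c0)[::-1])
    for dt in np.radians([-30,-15,0,15,30]):
        s=least_squares(res,[*c0,t0+dt],loss='soft_l1',f_scale=.001,x_scale=[.01,.01,.2])
        if best is None or s.cost<best.cost: best=s
    q=best.x; g=q[:2]+rt*np.array([np.cos(q[2]),np.sin(q[2])])
    if verbose: print(n,'c',q[:2].round(4),'theta',round(float(np.degrees(q[2])),1),'grip',g.round(4),'rms',round(float(np.sqrt(np.mean(best.fun**2))),4))
    return q,g
E
python3 - <<'E'
from h import *
S={n:(np.load(n+'0.npz')['w'],np.load(n+'0.npz')['img']) for n in('side','top')}
for n,c in(('blue',[.431,.298]),('yellow',[.479,.164]),('red',[.624,.172]),('white',[.628,.006])):
    fit(n,c,S); fit(n,c,S,cams=('side',)); fit(n,c,S,cams=('top',))
S={n:(np.load('m1_'+n+'.npz')['w'],np.load('m1_'+n+'.npz')['img']) for n in('side','top')}
fit('blue',[.431,.298],S)
E
```

```text
blue counts [1154, 278] [157, 21]
blue c [0.4319 0.2979] theta 148.8 grip [0.3909 0.3228] rms 0.0009
blue counts [1154] [157]
blue c [0.432  0.2979] theta 509.1 grip [0.3908 0.3225] rms 0.0005
blue counts [278] [21]
blue c [0.4316 0.2989] theta 148.4 grip [0.3908 0.3241] rms 0.0015
yellow counts [697, 121] [70, 33]
yellow c [0.4794 0.1648] theta -156.8 grip [0.45   0.1522] rms 0.0012
yellow counts [697] [70]
yellow c [0.4793 0.1647] theta -157.1 grip [0.4499 0.1522] rms 0.0007
yellow counts [121] [33]
yellow c [0.4794 0.1657] theta -154.6 grip [0.4505 0.1519] rms 0.0024
red counts [450, 115] [63, 37]
red c [0.6249 0.1722] theta -138.7 grip [0.6069 0.1564] rms 0.0008
red counts [450] [63]
red c [0.6248 0.1719] theta -139.1 grip [0.6066 0.1562] rms 0.0007
red counts [115] [37]
red c [0.625  0.1731] theta -137.7 grip [0.6072 0.1569] rms 0.0009
white counts [746, 235] [114, 45]
white c [0.6287 0.0071] theta 169.3 grip [0.5855 0.0153] rms 0.0016
white counts [746] [114]
white c [0.6282 0.0061] theta 168.0 grip [0.5852 0.0152] rms 0.0008
white counts [235] [45]
white c [0.6287 0.0069] theta 166.5 grip [0.5859 0.0171] rms 0.0029
blue counts [815, 282] [103, 22]
blue c [0.4318 0.2978] theta 148.6 grip [0.3908 0.3228] rms 0.001
```

```bash
python3 - <<'E'
from h import *
plan([(.3908,.3228,.14,148.7),(.3908,.3228,.068,148.7)])
E
```

```text
(0.3908, 0.3228, 0.14, 148.7) -> 0.254, -0.192, -0.074, -0.195, 0.000, -0.000  rows>= 2
(0.3908, 0.3228, 0.068, 148.7) -> 0.494, -0.192, -0.074, -0.195, 0.000, -0.000  rows>= 2
```

Call:
carry_out(series=[0.15,-0.192,-0.074,-0.195,0,0,0.25,-0.192,-0.074,-0.195,0,0,0.25,-0.192,-0.074,-0.195,0,0,0.4,-0.192,-0.074,-0.195,0,0,0.494,-0.192,-0.074,-0.195,0,0,0.494,-0.192,-0.074,-0.195,0,0,0.494,-0.192,-0.074,-0.195,0,0])

```text
time: 2.17
eef_pos: [0.3911, 0.3245, 0.0698]
orientation: [0.617, -0.347, 0.615, 0.348]
force: [-0.6, -0.5, -0.0]
width: 0.043
```

Call:
carry_out(series=[0,0,0,0,0,0,0,0,0,0,0,0,0,0,0,0,0,0,0,0,0,0,0,0], claw=-1, squeeze=50)

```text
time: 2.68
eef_pos: [0.3913, 0.3231, 0.0691]
orientation: [0.617, -0.347, 0.616, 0.347]
force: [-0.8, 0.2, 8.4]
width: 0.0096
```

```bash
python3 - <<'E'
from h import *
state()
S=look('m2')
fit('blue',[.431,.298],S)
E
```

```text
t 2.67 tcp [0.3913 0.3231 0.0691] psi 148.76 toolx [ 0.001  0.001 -1.   ] w 0.0096 F [-0.8  0.2  8.4] j1,7 [-0.65  1.61]
blue counts [679, 65] [46, 1]
blue c [0.4322 0.2974] theta 148.9 grip [0.3911 0.3222] rms 0.0032
```

```bash
cat > g.py <<'E'
from h import *
S={n:(np.load(n+'0.npz')['w'],np.load(n+'0.npz')['img']) for n in('side','top')}
P=[]
for k,(w,img) in S.items():
    hsv=cv2.cvtColor(img,cv2.COLOR_RGB2HSV)
    m=(hsv[...,1]>70)&(hsv[...,0]<22)&(hsv[...,2]>100)&(np.hypot(w[...,0]-.483,w[...,1]-.01)<.09)
    m=m.astype(np.uint8); cs,_=cv2.findContours(m,cv2.RETR_EXTERNAL,cv2.CHAIN_APPROX_NONE); c=max(cs,key=cv2.contourArea)[:,0]
    q=w[c[:,1],c[:,0],:2]-BIAS[k]
    s=least_squares(lambda p:np.hypot(q[:,0]-p[0],q[:,1]-p[1])-p[2],[.483,.01,.072],loss='soft_l1',f_scale=.001); print(k,'mat',s.x.round(4),np.std(s.fun).round(4))
    # tray rim
    m=(hsv[...,1]>50)&(hsv[...,0]<25)&(hsv[...,2]>90)&(np.hypot(w[...,0]-.414,w[...,1]+.267)<.115)&(w[...,2]>.016)&(w[...,2]<.026)
    q=w[m][:,:2]-BIAS[k]
    def r(p):
        c,s=np.cos(p[2]),np.sin(p[2]);d=q-p[:2];a=abs(d[:,0]*c+d[:,1]*s);b=abs(-d[:,0]*s+d[:,1]*c); return np.maximum(a,b)-.072
    s=least_squares(r,[.414,-.267,.3],loss='soft_l1',f_scale=.002);print(k,'tray',s.x.round(4),len(q),np.std(s.fun).round(4))
    m=(w[...,0]>.53)&(w[...,0]<.61)&(w[...,1]<-.12)&(w[...,1]>-.39)&(w[...,2]<.056)&(w[...,2]>.02)
    p=w[m].copy();p[:,:2]-=BIAS[k];P.append(p)
def sd(q,p):
    c,s=np.cos(q[2]),np.sin(q[2]); d=p[:,:2]-q[:2]; a=d[:,0]*c+d[:,1]*s; b=-d[:,0]*s+d[:,1]*c
    best=None
    for y in(-111,-53,21,111): pass
    ys=np.array([-111,-53,21,111])/1000.
    A=abs(a)[:,None]-.022; B=abs(b[:,None]-ys)-.004
    sdv=np.hypot(np.maximum(A,0),np.maximum(B,0))+np.minimum(np.maximum(A,B),0)
    return sdv.min(1) if False else sdv[np.arange(len(p)),abs(sdv).argmin(1)]
for nm,p in(('side',P[0]),('top',P[1]),('both',np.vstack(P))):
    s=least_squares(lambda q:sd(q,p[p[:,2]<.047]),[.566,-.254,-.03],loss='soft_l1',f_scale=.001)
    q=s.x; c,sn=np.cos(q[2]),np.sin(q[2])
    print(nm,'gauge',q.round(4),np.std(s.fun).round(4),len(p),[ (round(q[0]-sn*y,4),round(q[1]+c*y,4)) for y in(.066,-.016,-.082)])
E
python3 g.py
```

```text
side mat [0.4844 0.0053 0.0728] 0.004
side tray [ 0.4151 -0.2599  0.1372] 261 0.0023
top mat [0.483  0.0093 0.071 ] 0.001
top tray [ 0.4149 -0.2604  0.1358] 363 0.0018
side gauge [ 0.5671 -0.2565 -0.0305] 0.0015 570 [(np.float64(0.5692), np.float64(-0.1905)), (np.float64(0.5667), np.float64(-0.2725)), (np.float64(0.5647), np.float64(-0.3384))]
top gauge [ 0.5683 -0.2556 -0.0328] 0.0009 276 [(np.float64(0.5705), np.float64(-0.1896)), (np.float64(0.5678), np.float64(-0.2716)), (np.float64(0.5656), np.float64(-0.3375))]
both gauge [ 0.5675 -0.2562 -0.0313] 0.0014 846 [(np.float64(0.5696), np.float64(-0.1903)), (np.float64(0.567), np.float64(-0.2722)), (np.float64(0.5649), np.float64(-0.3382))]
```

```bash
python3 - <<'E'
from h import *
plan([(.3913,.3231,.205,148.7),(.483,.0575,.205,90),(.483,.0575,.0755,90)])
E
```

```text
(0.3913, 0.3231, 0.205, 148.7) -> -0.453, -0.000, 0.001, 0.001, 0.002, 0.000  rows>= 3
(0.483, 0.0575, 0.205, 90) -> -0.454, -0.721, -0.598, 0.979, 0.002, -0.000  rows>= 6
(0.483, 0.0575, 0.0755, 90) -> -0.022, -0.721, -0.599, 0.979, 0.002, -0.000  rows>= 3
```

Call:
carry_out(series=[-0.1,0,0,0,0,0,-0.25,0,0,0,0,0,-0.4,0,0,0,0,0,-0.453,-0.1,-0.1,0.14,0,0,-0.453,-0.25,-0.2,0.3,0,0,-0.453,-0.38,-0.31,0.46,0,0,-0.453,-0.51,-0.42,0.62,0,0,-0.453,-0.62,-0.52,0.78,0,0,-0.453,-0.7,-0.58,0.93,0,0,-0.453,-0.721,-0.598,0.979,0,0,-0.453,-0.721,-0.598,0.979,0,0])

```text
time: 4.15
eef_pos: [0.4826, 0.0574, 0.204]
orientation: [0.707, -0.0, 0.707, 0.001]
force: [0.6, 0.3, -1.6]
width: 0.0093
```

```bash
python3 - <<'E'
from h import *
state()
S=look('m3')
zb=monitor.get_obs()['eef_pos'][2]-.069
try: fit('blue',[.483,.0095],S,zb=zb)
except Exception as e: print(e)
plan([(.483,.0575,.1,90),(.483,.0575,.0755,90)])
E
```

```text
t 4.15 tcp [0.4826 0.0574 0.204 ] psi 90.08 toolx [-0.  0. -1.] w 0.0093 F [ 0.6  0.3 -1.6] j1,7 [-0.27  1.39]
blue counts [1064, 0] [31, 0]
blue c [0.482  0.0092] theta 88.8 grip [0.483  0.0572] rms 0.0008
(0.483, 0.0575, 0.1, 90) -> 0.347, -0.003, 0.002, 0.004, -0.000, -0.001  rows>= 2
(0.483, 0.0575, 0.0755, 90) -> 0.428, -0.003, 0.002, 0.004, -0.000, -0.001  rows>= 1
```

View pics/m3_side.png

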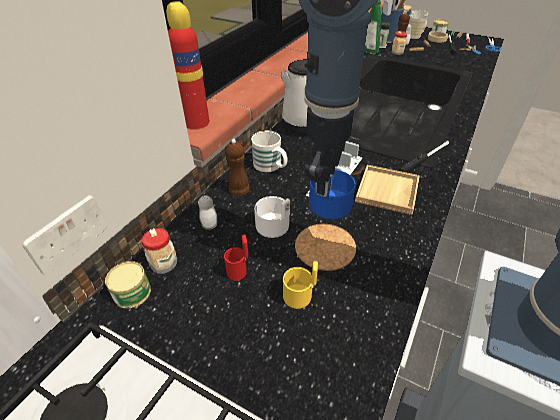

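Blue is carried upright at (332,195), above the mat (326,246). I'll lower it and release.

Call:
carry_out(series=[0.15,-0.003,0.002,0,0,0,0.28,-0.003,0.002,0,0,0,0.36,-0.003,0.002,0,0,0,0.4,-0.003,0.002,0,0,0,0.426,-0.003,0.002,0,0,0,0.43,-0.003,0.002,0,0,0])

```text
time: 5.0
eef_pos: [0.4836, 0.0565, 0.0752]
orientation: [0.707, -0.0, 0.707, 0.0]
force: [-0.7, 0.1, -1.0]
width: 0.0092
```

Call:
carry_out(series=[0,0,0,0,0,0,0,0,0,0,0,0,0,0,0,0,0,0,-0.1,0,0,0,0,0,-0.25,0,0,0,0,0,-0.4,0,0,0,0,0], claw=-0.1)

```text
time: 5.75
eef_pos: [0.4832, 0.0561, 0.1965]
orientation: [0.707, -0.0, 0.707, 0.0]
force: [0.9, 1.2, 0.0]
width: 0.0382
```

```bash
python3 - <<'E'
from h import *
state()
S=look('m4')
fit('blue',[.483,.0095],S,zb=.005)
fit('yellow',[.479,.164],S);fit('red',[.625,.172],S)
q,g=fit('white',[.628,.006],S)
E
```

```text
t 5.75 tcp [0.4832 0.0561 0.1965] psi 90.02 toolx [-0. -0. -1.] w 0.0382 F [0.9 1.2 0. ] j1,7 [-0.27  1.4 ]
blue counts [943, 0] [141, 0]
blue c [0.4829 0.0084] theta 89.1 grip [0.4836 0.0563] rms 0.0008
yellow counts [700, 118] [71, 28]
yellow c [0.4794 0.1649] theta -157.1 grip [0.45   0.1524] rms 0.0007
red counts [442, 110] [70, 40]
red c [0.6249 0.1722] theta -139.0 grip [0.6068 0.1564] rms 0.0008
white counts [740, 0] [109, 0]
white c [0.6286 0.0066] theta 168.6 grip [0.5855 0.0153] rms 0.0008
```

View pics/m4_side.png

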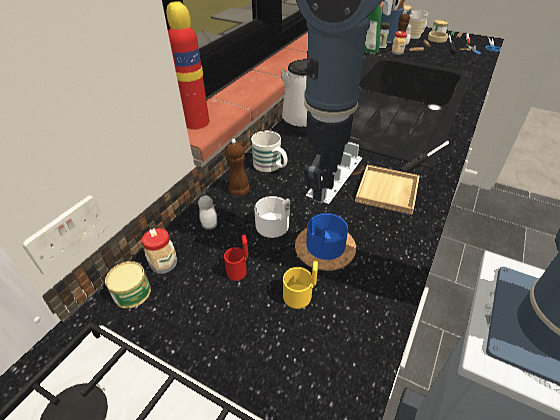

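```bash
python3 - <<'E'
from h import *
plan([(.45,.1523,.15,31)])
E
```

```text
(0.45, 0.1523, 0.15, 31) -> 0.164, 0.319, -0.121, 0.983, 0.006, -0.005  rows>= 6
```

Call:
carry_out(series=[0,0.12,-0.05,0.18,0,0,0,0.22,-0.09,0.35,0,0,0.05,0.319,-0.121,0.52,0,0,0.1,0.319,-0.121,0.7,0,0,0.164,0.319,-0.121,0.87,0,0,0.164,0.319,-0.121,0.983,0,0,0.164,0.319,-0.121,0.983,0,0])

```text
time: 6.72
eef_pos: [0.4467, 0.1518, 0.1452]
orientation: [0.616, 0.347, 0.616, -0.348]
force: [0.6, -0.9, -0.2]
width: 0.0382
```

```bash
python3 - <<'E'
from h import *
state()
S=look('m5')
fit('yellow',[.479,.164],S)
plan([(.45,.1523,.12,23),(.45,.1523,.069,23)])
E
```

```text
t 6.72 tcp [0.4467 0.1518 0.1452] psi 31.1 toolx [-0.001 -0.001 -1.   ] w 0.0382 F [ 0.6 -0.9 -0.2] j1,7 [-0.64  0.32]
yellow counts [691, 0] [70, 0]
yellow c [0.4794 0.1647] theta -156.8 grip [0.45  0.152] rms 0.0007
(0.45, 0.1523, 0.12, 23) -> 0.086, 0.009, 0.004, 0.137, 0.000, 0.000  rows>= 1
(0.45, 0.1523, 0.069, 23) -> 0.256, 0.009, 0.004, 0.137, 0.000, 0.000  rows>= 1
```

Call:
carry_out(series=[0.06,0.01,0.004,0.137,0,0,0.12,0.01,0.004,0.137,0,0,0.2,0.01,0.004,0.137,0,0,0.256,0.01,0.004,0.137,0,0,0.256,0.01,0.004,0.137,0,0])

```text
time: 7.45
eef_pos: [0.4498, 0.1521, 0.0683]
orientation: [0.589, 0.39, 0.59, -0.391]
force: [-0.3, 0.5, -0.1]
width: 0.0388
```

Call:
carry_out(series=[0,0,0,0,0,0,0,0,0,0,0,0,0,0,0,0,0,0,0,0,0,0,0,0], claw=-1)

```text
time: 7.95
eef_pos: [0.4505, 0.1524, 0.0695]
orientation: [0.589, 0.391, 0.589, -0.391]
force: [-1.5, 0.7, 6.2]
width: 0.0095
```

```bash
python3 - <<'E'
from h import *
state()
S=look('m6')
fit('yellow',[.479,.164],S)
fit('blue',[.483,.0085],S,zb=.005)
plan([(.45,.152,.2,23),(.5366,-.15,.2,10),(.5366,-.276,.2,10)])
E
```

```text
t 7.95 tcp [0.4505 0.1524 0.0695] psi 22.82 toolx [ 0.001  0.    -1.   ] w 0.0095 F [-1.5  0.7  6.2] j1,7 [-0.61  0.27]
yellow counts [665, 0] [69, 0]
yellow c [0.4795 0.1652] theta -155.8 grip [0.4503 0.1521] rms 0.0008
blue counts [103, 218] [0, 16]
blue c [0.4832 0.0088] theta 89.8 grip [0.4834 0.0568] rms 0.0037
(0.45, 0.152, 0.2, 23) -> -0.435, -0.002, 0.001, -0.003, -0.000, -0.001  rows>= 3
(0.5366, -0.15, 0.2, 10) -> -0.435, -0.126, 1.041, 0.214, -0.000, -0.001  rows>= 6
(0.5366, -0.276, 0.2, 10) -> -0.435, -0.289, 1.428, 0.214, -0.000, -0.001  rows>= 3
```

Call:
carry_out(series=[-0.12,0,0,0,0,0,-0.27,0,0,0,0,0,-0.4,0,0.02,0,0,0,-0.46,0,0.15,0.05,0,0,-0.46,-0.05,0.35,0.1,0,0,-0.46,-0.08,0.55,0.2,0,0,-0.46,-0.1,0.75,0.28,0,0,-0.46,-0.12,0.95,0.38,0,0,-0.46,-0.12,0.95,0.38,0,0])

```text
time: 9.18
eef_pos: [0.5278, -0.1298, 0.2072]
orientation: [-0.499, -0.501, -0.497, 0.503]
force: [-0.8, 0.8, -0.7]
width: 0.0096
```

```bash
python3 - <<'E'
from h import *
state()
plan([(.5353,-.2725,.205,0),(.5353,-.2725,.13,0)])
E
```

```text
t 9.18 tcp [ 0.5278 -0.1298  0.2072] psi -0.47 toolx [ 0.001 -0.003 -1.   ] w 0.0096 F [-0.8  0.8 -0.7] j1,7 [-0.2   0.43]
(0.5353, -0.2725, 0.205, 0) -> 0.009, 0.029, 0.475, -0.008, 0.003, -0.001  rows>= 3
(0.5353, -0.2725, 0.13, 0) -> 0.259, 0.029, 0.475, -0.008, 0.003, -0.001  rows>= 2
```

Call:
carry_out(series=[0,0.01,0.15,-0.008,0.003,0,0,0.02,0.32,-0.008,0.003,0,0,0.029,0.475,-0.008,0.003,0,0.1,0.029,0.475,-0.008,0.003,0,0.2,0.029,0.475,-0.008,0.003,0,0.24,0.029,0.475,-0.008,0.003,0,0.24,0.029,0.475,-0.008,0.003,0])

```text
time: 10.05
eef_pos: [0.5363, -0.266, 0.1347]
orientation: [0.501, 0.498, 0.504, -0.497]
force: [-0.6, -0.2, 0.1]
width: 0.0089
```

```bash
python3 - <<'E'
from h import *
state()
S=look('m7')
zb=monitor.get_obs()['eef_pos'][2]-.069
for c in(('side','top'),('side',),('top',)):
  try: fit('yellow',[.567,-.272],S,zb=zb,cams=c)
  except Exception as e: print(c,e)
plan([(.5353,-.2725,.135,0),(.5353,-.2725,.08,0)])
E
```

```text
t 10.05 tcp [ 0.5363 -0.266   0.1347] psi 0.55 toolx [-0.001  0.004 -1.   ] w 0.0089 F [-0.6 -0.2  0.1] j1,7 [0.1  0.73]
yellow counts [455, 0] [52, 0]
yellow c [ 0.5673 -0.2642] theta 183.8 grip [ 0.5353 -0.2663] rms 0.001
yellow counts [455] [52]
yellow c [ 0.5673 -0.2642] theta 183.8 grip [ 0.5353 -0.2663] rms 0.001
yellow counts [0] [0]
('top',) Initial guess is outside of provided bounds
(0.5353, -0.2725, 0.135, 0) -> 0.003, -0.006, 0.019, 0.009, -0.003, -0.001  rows>= 1
(0.5353, -0.2725, 0.08, 0) -> 0.187, -0.006, 0.020, 0.009, -0.003, -0.001  rows>= 1h.py:83: RuntimeWarning: Mean of empty slice.
  t0=np.arctan2(*(T.mean(0)-c0)[::-1])
  ret = um.true_divide(
```

View pics/m7_side.png

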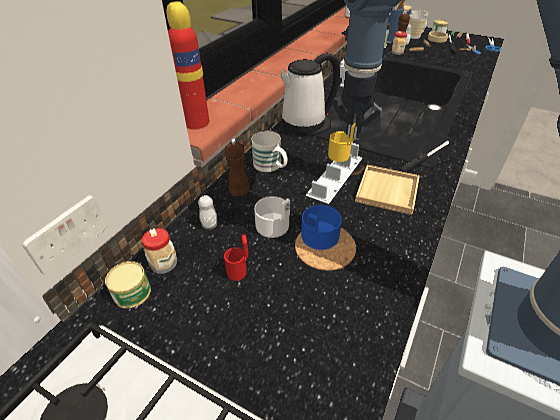

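Call:
carry_out(series=[0,-0.001,0.019,0.009,-0.003,0,0,-0.001,0.019,0.009,-0.003,0,0,-0.001,0.019,0.009,-0.003,0])

```text
time: 10.52
eef_pos: [0.5363, -0.2726, 0.1353]
orientation: [0.5, 0.5, 0.5, -0.5]
force: [-0.0, -0.1, -0.5]
width: 0.009
```

```bash
python3 - <<'E'
from h import *
state()
S=look('m8')
for k in S: np.savez('m8_'+k+'.npz',w=S[k][0],img=S[k][1])
zb=monitor.get_obs()['eef_pos'][2]-.069
fit('yellow',[.567,-.272],S,zb=zb,cams=['side'])
cup('blue',[.5,-0.0],.08,S)
fit('blue',[.5,-0.01],S,zb=.005)
fit('white',[.628,.006],S)
fit('red',[.625,.172],S)
plan([(.5353,-.2725,.135,0),(.5353,-.2725,.08,0)])
E
```

```text
t 10.53 tcp [ 0.5363 -0.2726  0.1353] psi -0.04 toolx [ 0.001 -0.    -1.   ] w 0.009 F [-0.  -0.1 -0.5] j1,7 [0.11 0.73]
yellow counts [441] [47]
yellow c [ 0.5667 -0.2716] theta 182.3 grip [ 0.5348 -0.2729] rms 0.0011
blue side N 1112 253 175 c [ 0.507  -0.0094] rms 0.0038 zmax 0.113 tab [0.5064 0.0404 0.0941] r 0.0498 ang 90.7
blue top N 351 46 36 c [ 0.506  -0.0183] rms 0.0134 zmax 0.1158 tab [0.5036 0.0336 0.1071] r 0.0519 ang 92.7
blue counts [893, 164] [132, 22]
blue c [ 0.507 -0.013] theta 87.1 grip [0.5094 0.0349] rms 0.0012
white counts [744, 249] [106, 40]
white c [0.6286 0.0065] theta 168.1 grip [0.5855 0.0156] rms 0.0012
red counts [450, 110] [67, 41]
red c [0.6251 0.1723] theta -138.7 grip [0.607  0.1564] rms 0.0008
(0.5353, -0.2725, 0.135, 0) -> 0.000, -0.003, 0.000, -0.001, -0.000, -0.000  rows>= 1
(0.5353, -0.2725, 0.08, 0) -> 0.184, -0.003, 0.000, -0.001, -0.000, -0.000  rows>= 1
```

Call:
carry_out(series=[0.06,-0.001,0.001,0,0,0,0.1,-0.001,0.001,0,0,0,0.14,-0.001,0.001,0,0,0,0.18,-0.001,0.001,0,0,0,0.2,-0.001,0.001,0,0,0,0.203,-0.001,0.001,0,0,0,0.203,-0.001,0.001,0,0,0])

```text
time: 11.5
eef_pos: [0.536, -0.2729, 0.0742]
orientation: [0.5, 0.5, 0.5, -0.5]
force: [-0.2, 0.9, 0.0]
width: 0.009
```

```bash
python3 - <<'E'
from h import *
state()
S=look('m9')
zb=monitor.get_obs()['eef_pos'][2]-.069
fit('yellow',[.567,-.272],S,zb=zb,cams=['side'])
E
```

```text
t 11.5 tcp [ 0.536  -0.2729  0.0742] psi -0.04 toolx [ 0. -0. -1.] w 0.009 F [-0.2  0.9  0. ] j1,7 [0.14 0.77]
yellow counts [304] [51]
yellow c [ 0.5671 -0.2712] theta 182.6 grip [ 0.5351 -0.2727] rms 0.0015
```

Call:
carry_out(series=[0,0,0,0,0,0,0,0,0,0,0,0,0,0,0,0,0,0,-0.1,0,0,0,0,0,-0.25,0,0,0,0,0,-0.4,0,0,0,0,0,-0.43,0,-0.15,0,0,0,-0.43,0,-0.35,-0.15,0,0,-0.43,0,-0.5,-0.32,0,0,-0.43,0,-0.7,-0.5,0,0,-0.43,-0.05,-0.9,-0.68,0,0,-0.43,-0.05,-0.9,-0.85,0,0], claw=-0.1)

```text
time: 13.1
eef_pos: [0.52, 0.0032, 0.2029]
orientation: [0.668, 0.232, 0.669, -0.231]
force: [0.7, -1.2, 0.1]
width: 0.0382
```

```bash
python3 - <<'E'
from h import *
state()
S=look('m10')
fit('yellow',[.567,-.272],S,zb=.004,cams=['side'])
q,g=fit('blue',[.507,-.013],S,zb=.005)
t=float(np.degrees(q[2]))
plan([(*g.round(4),.16,t),(*g.round(4),.0745,t)])
E
```

```text
t 13.1 tcp [0.52   0.0032 0.2029] psi 51.8 toolx [-0.001  0.002 -1.   ] w 0.0382 F [ 0.7 -1.2  0.1] j1,7 [-0.28  0.95]
yellow counts [235] [65]
yellow c [ 0.5674 -0.2709] theta 183.8 grip [ 0.5355 -0.2731] rms 0.001
blue counts [891, 0] [134, 0]
blue c [ 0.5068 -0.0129] theta 86.8 grip [0.5095 0.035 ] rms 0.0008
(np.float64(0.5095), np.float64(0.035), 0.16, 86.81435064081678) -> 0.144, 0.072, -0.107, -0.593, 0.000, -0.000  rows>= 4
(np.float64(0.5095), np.float64(0.035), 0.0745, 86.81435064081678) -> 0.429, 0.072, -0.107, -0.593, 0.000, -0.000  rows>= 2
```

View pics/m10_side.png

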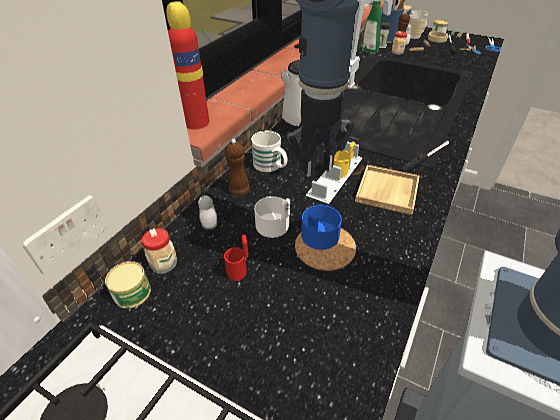

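Yellow stands in its gap (345,163) and blue has been knocked to (322,230). I'll re-centre blue now.

Call:
carry_out(series=[0.05,0.03,-0.04,-0.15,0,0,0.1,0.06,-0.09,-0.32,0,0,0.14,0.072,-0.107,-0.5,0,0,0.14,0.072,-0.107,-0.593,0,0,0.14,0.072,-0.107,-0.593,0,0,0.28,0.072,-0.107,-0.593,0,0,0.38,0.072,-0.107,-0.593,0,0,0.429,0.072,-0.107,-0.593,0,0,0.429,0.072,-0.107,-0.593,0,0])

```text
time: 14.32
eef_pos: [0.5095, 0.0338, 0.074]
orientation: [0.706, 0.022, 0.707, -0.023]
force: [-0.4, -0.4, 0.5]
width: 0.0383
```

Call:
carry_out(series=[0,0,0,0,0,0,0,0,0,0,0,0,0,0,0,0,0,0,0,0,0,0,0,0], claw=-1)

```text
time: 14.82
eef_pos: [0.5106, 0.0344, 0.0753]
orientation: [0.708, 0.022, 0.706, -0.021]
force: [-0.0, 0.3, 8.1]
width: 0.0097
```

```bash
python3 - <<'E'
from h import *
state()
S=look('m11')
q,g=fit('blue',[.507,-.013],S,zb=.005)
p,_,_=pose()
d=np.array([.483,.0095])-q[:2]
plan([(*p[:2],.095,90),(*(p[:2]+d),.095,90),(*(p[:2]+d),.0755,90)])
E
```

```text
t 14.82 tcp [0.5106 0.0344 0.0753] psi 86.53 toolx [ 0.002  0.    -1.   ] w 0.0097 F [-0.   0.3  8.1] j1,7 [-0.2   1.42]
blue counts [754, 0] [33, 0]
blue c [ 0.5068 -0.0118] theta 86.4 grip [0.5098 0.0361] rms 0.001
(np.float64(0.5106252796596896), np.float64(0.03434074498892932), 0.095, 90) -> -0.066, 0.000, 0.000, -0.058, 0.002, -0.000  rows>= 1
(np.float64(0.4868529429736723), np.float64(0.055647239988061), 0.095, 90) -> -0.066, 0.066, -0.083, -0.058, 0.002, -0.000  rows>= 1
(np.float64(0.4868529429736723), np.float64(0.055647239988061), 0.0755, 90) -> -0.001, 0.066, -0.083, -0.058, 0.002, -0.000  rows>= 1
```

Call:
carry_out(series=[-0.03,0,0,0,0,0,-0.06,0,0,0,0,0,-0.06,0.03,-0.04,0,0,0,-0.06,0.066,-0.083,0,0,0,-0.06,0.066,-0.083,0,0,0,-0.02,0.066,-0.083,0,0,0,0,0.066,-0.083,0,0,0,0.002,0.066,-0.083,0,0,0])

```text
time: 15.92
eef_pos: [0.4866, 0.0556, 0.0743]
orientation: [0.707, 0.022, 0.706, -0.021]
force: [-5.3, 1.9, 27.4]
width: 0.0093
```

Call:
carry_out(series=[0,0,0,0,0,0,0,0,0,0,0,0,0,0,0,0,0,0,-0.1,0,0,0,0,0,-0.25,0,0,0,0,0,-0.4,0,0,0,0,0,-0.43,0,0,0,0,0], claw=-0.1)

```text
time: 16.8
eef_pos: [0.4874, 0.0556, 0.2053]
orientation: [0.708, 0.022, 0.705, -0.021]
force: [-0.3, 0.1, -0.2]
width: 0.0383
```

```bash
python3 - <<'E'
from h import *
state()
S=look('m12')
fit('blue',[.483,.0095],S,zb=.005)
q,g=fit('yellow',[.567,-.271],S,zb=.004)
plan([(.52,-.13,.2,40),(.5353,-.272,.2,2)])
E
```

```text
t 16.8 tcp [0.4874 0.0556 0.2053] psi 86.53 toolx [ 0.005  0.001 -1.   ] w 0.0383 F [-0.3  0.1 -0.2] j1,7 [-0.28  1.35]
blue counts [936, 0] [136, 0]
blue c [0.4811 0.0079] theta 85.0 grip [0.4853 0.0557] rms 0.0008
yellow counts [162, 157] [65, 36]
yellow c [ 0.5678 -0.2713] theta 182.9 grip [ 0.5359 -0.273 ] rms 0.001
(0.52, -0.13, 0.2, 40) -> 0.011, -0.611, 0.149, 0.776, 0.001, -0.001  rows>= 5
(0.5353, -0.272, 0.2, 2) -> 0.011, -1.080, 0.228, 1.409, 0.001, -0.002  rows>= 4
```

View pics/m12_side.png

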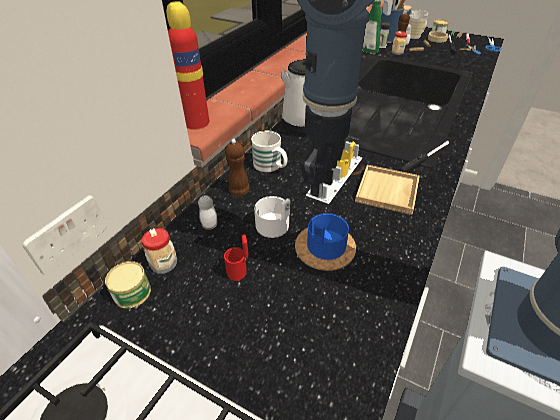

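Blue is centred on the mat again at (328,237). Next I'll fetch yellow.

Call:
carry_out(series=[0,-0.15,0.04,0.17,0,0,0,-0.3,0.08,0.34,0,0,0,-0.45,0.12,0.5,0,0,0,-0.61,0.15,0.68,0,0,0,-0.75,0.17,0.85,0,0,0,-0.9,0.2,1,0,0,0,-0.9,0.2,1,0,0])

```text
time: 17.77
eef_pos: [0.5284, -0.2216, 0.2008]
orientation: [0.6, 0.373, 0.601, -0.375]
force: [-0.9, 1.6, 0.1]
width: 0.0383
```

```bash
python3 - <<'E'
from h import *
state()
plan([(.5359,-.273,.14,2),(.5359,-.273,.0735,2)])
E
```

```text
t 17.77 tcp [ 0.5284 -0.2216  0.2008] psi 26.14 toolx [-0.003 -0.002 -1.   ] w 0.0383 F [-0.9  1.6  0.1] j1,7 [0.04 1.  ]
(0.5359, -0.273, 0.14, 2) -> 0.203, -0.052, 0.165, 0.402, 0.001, 0.003  rows>= 3
(0.5359, -0.273, 0.0735, 2) -> 0.425, -0.051, 0.165, 0.402, 0.001, 0.003  rows>= 2
```

Call:
carry_out(series=[0.1,-0.03,0.08,0.15,0,0,0.2,-0.052,0.165,0.3,0,0,0.2,-0.052,0.165,0.402,0,0,0.2,-0.052,0.165,0.402,0,0,0.2,-0.052,0.165,0.402,0,0])

```text
time: 18.4
eef_pos: [0.5378, -0.268, 0.1423]
orientation: [0.511, 0.488, 0.512, -0.488]
force: [-0.1, 0.5, -0.0]
width: 0.0384
```

```bash
python3 - <<'E'
from h import *
state()
plan([(.5359,-.273,.14,2),(.5359,-.273,.0735,2)])
E
```

```text
t 18.4 tcp [ 0.5378 -0.268   0.1423] psi 2.64 toolx [-0.001  0.    -1.   ] w 0.0384 F [-0.1  0.5 -0. ] j1,7 [0.08 0.78]
(0.5359, -0.273, 0.14, 2) -> 0.008, -0.007, 0.017, 0.011, -0.000, 0.001  rows>= 1
(0.5359, -0.273, 0.0735, 2) -> 0.229, -0.007, 0.017, 0.011, -0.000, 0.001  rows>= 2
```

Call:
carry_out(series=[0.05,-0.007,0.017,0.011,0,0,0.12,-0.007,0.017,0.011,0,0,0.19,-0.007,0.017,0.011,0,0,0.229,-0.007,0.017,0.011,0,0,0.229,-0.007,0.017,0.011,0,0])

```text
time: 19.02
eef_pos: [0.5353, -0.2739, 0.0732]
orientation: [0.507, 0.492, 0.508, -0.492]
force: [-0.7, -0.8, 0.4]
width: 0.0385
```

Call:
carry_out(series=[0,0,0,0,0,0,0,0,0,0,0,0,0,0,0,0,0,0,0,0,0,0,0,0], claw=-1)

```text
time: 19.52
eef_pos: [0.5364, -0.2745, 0.0749]
orientation: [0.508, 0.492, 0.507, -0.492]
force: [-0.9, -0.2, 6.0]
width: 0.0092
```

```bash
python3 - <<'E'
from h import *
state()
S=look('m13')
fit('yellow',[.567,-.271],S,zb=.004)
fit('blue',[.483,.0095],S,zb=.005)
plan([(.52,-.27,.21,2),(.45,.009,.21,2)])
E
```

```text
t 19.52 tcp [ 0.5364 -0.2745  0.0749] psi 1.76 toolx [ 0.001 -0.001 -1.   ] w 0.0092 F [-0.9 -0.2  6. ] j1,7 [0.13 0.82]
yellow counts [286, 0] [46, 0]
yellow c [ 0.5673 -0.2706] theta 184.3 grip [ 0.5354 -0.273 ] rms 0.001
blue counts [931, 207] [133, 17]
blue c [0.4813 0.0078] theta 85.5 grip [0.485  0.0556] rms 0.0014
(0.52, -0.27, 0.21, 2) -> -0.451, -0.054, -0.016, -0.004, 0.001, -0.001  rows>= 3
(0.45, 0.009, 0.21, 2) -> -0.452, -0.258, -0.953, -0.004, 0.001, -0.001  rows>= 5
```

Call:
carry_out(series=[-0.1,0,0,0,0,0,-0.25,0,0,0,0,0,-0.4,0,0,0,0,0,-0.45,-0.05,-0.1,0,0,0,-0.45,-0.1,-0.28,0,0,0,-0.45,-0.15,-0.46,0,0,0,-0.45,-0.2,-0.64,0,0,0,-0.45,-0.25,-0.8,0,0,0,-0.45,-0.258,-0.9,0,0,0,-0.45,-0.258,-0.939,0,0,0,-0.45,-0.258,-0.939,0,0,0,-0.45,-0.258,-0.939,0,0,0])

```text
time: 21.12
eef_pos: [0.4501, 0.0038, 0.2091]
orientation: [0.507, 0.493, 0.507, -0.493]
force: [-0.3, -0.2, -0.6]
width: 0.0093
```

```bash
python3 - <<'E'
from h import *
state()
S=look('m14')
zb=monitor.get_obs()['eef_pos'][2]-.0705
fit('yellow',[.4815,.008],S,zb=zb)
fit('blue',[.483,.0095],S,zb=.005)
plan([(.4505,.0045,.15,2),(.4505,.0045,.0835,2)])
E
```

```text
t 21.12 tcp [0.4501 0.0038 0.2091] psi 1.66 toolx [ 0.    -0.001 -1.   ] w 0.0093 F [-0.3 -0.2 -0.6] j1,7 [-0.55  0.19]
yellow counts [770, 0] [90, 0]
yellow c [0.4824 0.0079] theta 185.5 grip [0.4506 0.0048] rms 0.0011
blue counts [930, 0] [141, 0]
blue c [0.4811 0.0078] theta 85.5 grip [0.4848 0.0556] rms 0.0008
(0.4505, 0.0045, 0.15, 2) -> 0.197, 0.002, -0.002, -0.006, 0.000, -0.000  rows>= 1
(0.4505, 0.0045, 0.0835, 2) -> 0.419, 0.002, -0.002, -0.006, 0.000, -0.000  rows>= 2
```

View pics/m14_side.png

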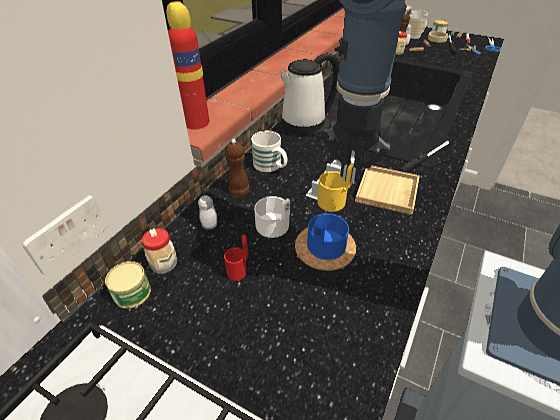

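Yellow at (332,190) is centred above blue (328,237), so I'll lower it.

Call:
carry_out(series=[0.12,0,-0.001,0,0,0,0.22,0,-0.001,0,0,0,0.3,0,-0.001,0,0,0,0.36,0,-0.001,0,0,0,0.4,0,-0.001,0,0,0,0.417,0,-0.001,0,0,0,0.417,0,-0.001,0,0,0])

```text
time: 22.1
eef_pos: [0.45, 0.0052, 0.0841]
orientation: [0.508, 0.492, 0.508, -0.492]
force: [-0.8, 0.2, -0.9]
width: 0.0095
```

```bash
python3 - <<'E'
from h import *
state()
S=look('m15')
zb=monitor.get_obs()['eef_pos'][2]-.0705
fit('yellow',[.4815,.008],S,zb=zb)
E
```

```text
t 22.1 tcp [0.45   0.0052 0.0841] psi 1.74 toolx [ 0. -0. -1.] w 0.0095 F [-0.8  0.2 -0.9] j1,7 [-0.41  0.36]
yellow counts [301, 0] [62, 0]
yellow c [0.4819 0.0082] theta 183.4 grip [0.4499 0.0064] rms 0.0016
```

Call:
carry_out(series=[0,0,0,0,0,0,0,0,0,0,0,0,0,0,0,0,0,0,-0.1,0,0,0,0,0,-0.25,0,0,0,0,0,-0.4,0,0,0,0,0,-0.42,0.1,-0.1,-0.15,0,0,-0.42,0.2,-0.3,-0.3,0,0,-0.42,0.35,-0.4,-0.45,0,0,-0.42,0.5,-0.48,-0.65,0,0,-0.42,0.5,-0.48,-0.65,0,0,-0.42,0.5,-0.48,-0.65,0,0], claw=-0.1)

```text
time: 23.7
eef_pos: [0.5948, 0.1532, 0.2095]
orientation: [0.642, 0.295, 0.643, -0.296]
force: [-0.9, -0.3, 0.4]
width: 0.0383
```

```bash
python3 - <<'E'
from h import *
state()
S=look('m16')
for k in S: np.savez('m16_'+k+'.npz',w=S[k][0],img=S[k][1])
fit('yellow',[.4815,.008],S,zb=.012)
fit('blue',[.4815,.008],S,zb=.005)
cup('yellow',[.4815,.008],.06,S,zb=.012)
q,g=fit('red',[.625,.172],S)
plan([(*g.round(4),.15,41),(*g.round(4),.069,41)])
E
```

```text
t 23.7 tcp [0.5948 0.1532 0.2095] psi 40.67 toolx [-0.001 -0.001 -1.   ] w 0.0383 F [-0.9 -0.3  0.4] j1,7 [-0.55  0.58]
yellow counts [308, 109] [81, 30]
yellow c [0.482  0.0086] theta 184.2 grip [0.4501 0.0063] rms 0.0019
blue counts [599, 188] [133, 16]
blue c [0.4813 0.0076] theta 85.4 grip [0.4852 0.0555] rms 0.0008
yellow side N 389 121 104 c [0.4809 0.0104] rms 0.0022 zmax 0.1198 tab [0.4475 0.0179 0.1059] r 0.0342 ang 167.3
yellow top N 157 57 50 c [0.4809 0.0075] rms 0.0016 zmax 0.1214 tab [0.4482 0.006  0.1154] r 0.0328 ang -177.3
red counts [448, 0] [65, 0]
red c [0.6249 0.1719] theta -139.2 grip [0.6068 0.1562] rms 0.0007
(np.float64(0.6068), np.float64(0.1562), 0.15, 41) -> 0.200, 0.038, 0.018, -0.006, -0.000, 0.001  rows>= 1
(np.float64(0.6068), np.float64(0.1562), 0.069, 41) -> 0.470, 0.038, 0.019, -0.006, -0.000, 0.001  rows>= 2
```

View pics/m16_side.png

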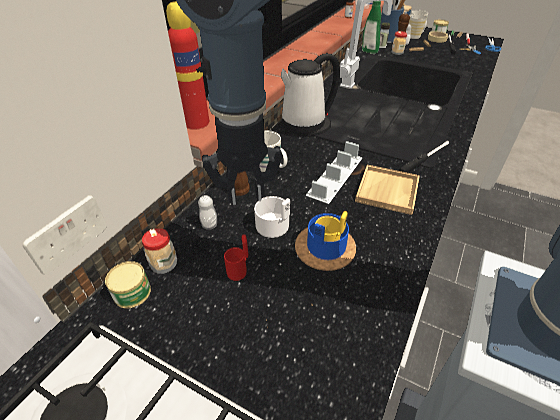

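Yellow is nested in blue at (327,232), fully down (tab top at 0.120). Red next.

Call:
carry_out(series=[0.12,0.038,0.018,-0.006,0,0,0.2,0.038,0.018,-0.006,0,0,0.3,0.038,0.018,-0.006,0,0,0.4,0.038,0.018,-0.006,0,0,0.468,0.038,0.018,-0.006,0,0,0.468,0.038,0.018,-0.006,0,0])

```text
time: 24.55
eef_pos: [0.6061, 0.1566, 0.0688]
orientation: [0.643, 0.292, 0.644, -0.294]
force: [0.8, 0.2, 0.7]
width: 0.0383
```

```bash
python3 - <<'E'
from h import *
state()
S=look('m17')
q,g=fit('red',[.625,.172],S)
E
```

```text
t 24.55 tcp [0.6061 0.1566 0.0688] psi 41.05 toolx [-0.003 -0.001 -1.   ] w 0.0383 F [0.8 0.2 0.7] j1,7 [-0.5   0.65]
red counts [420, 0] [72, 0]
red c [0.6249 0.172 ] theta -138.7 grip [0.6069 0.1562] rms 0.0021
```

Call:
carry_out(series=[0,0,0,0,0,0,0,0,0,0,0,0,0,0,0,0,0,0,0,0,0,0,0,0], claw=-1)

```text
time: 25.15
eef_pos: [0.608, 0.1573, 0.0704]
orientation: [0.644, 0.293, 0.643, -0.292]
force: [-0.8, -0.4, 7.4]
width: 0.0097
```

```bash
python3 - <<'E'
from h import *
state()
S=look('m18')
q,g=fit('red',[.625,.172],S)
plan([(.6068,.156,.22,41),(.58,-.09,.22,20)])
E
```

```text
t 25.15 tcp [0.608  0.1573 0.0704] psi 41.11 toolx [ 0.001  0.    -1.   ] w 0.0097 F [-0.8 -0.4  7.4] j1,7 [-0.5   0.65]
red counts [433, 0] [66, 0]
red c [0.6254 0.173 ] theta -136.9 grip [0.6078 0.1566] rms 0.0009
(0.6068, 0.156, 0.22, 41) -> -0.499, -0.005, 0.001, 0.002, 0.000, -0.001  rows>= 3
(0.58, -0.09, 0.22, 20) -> -0.499, -0.612, 0.560, 0.352, 0.000, -0.001  rows>= 4
```

Call:
carry_out(series=[-0.12,0,0,0,0,0,-0.27,0,0,0,0,0,-0.42,0,0,0,0,0,-0.5,-0.1,0.1,0.05,0,0,-0.5,-0.23,0.21,0.15,0,0,-0.5,-0.36,0.33,0.25,0,0,-0.5,-0.5,0.45,0.35,0,0,-0.5,-0.62,0.57,0.45,0,0,-0.5,-0.75,0.7,0.55,0,0,-0.5,-0.85,0.8,0.6,0,0,-0.5,-0.85,0.8,0.65,0,0,-0.5,-0.85,0.8,0.65,0,0])

```text
time: 26.75
eef_pos: [0.5731, -0.1913, 0.2194]
orientation: [0.509, 0.491, 0.509, -0.491]
force: [-0.1, 0.2, -0.7]
width: 0.0093
```

```bash
python3 - <<'E'
from h import *
state()
plan([(.5416,-.3384,.22,0),(.5416,-.3384,.135,0)])
E
```

```text
t 26.75 tcp [ 0.5731 -0.1913  0.2194] psi 2.1 toolx [-0.  0. -1.] w 0.0093 F [-0.1  0.2 -0.7] j1,7 [-0.1   0.59]
(0.5416, -0.3384, 0.22, 0) -> -0.002, -0.123, 0.486, 0.035, -0.000, 0.000  rows>= 3
(0.5416, -0.3384, 0.135, 0) -> 0.281, -0.123, 0.486, 0.035, -0.000, 0.000  rows>= 2
```

Call:
carry_out(series=[0,-0.04,0.15,0.035,0,0,0,-0.08,0.32,0.035,0,0,0.05,-0.11,0.45,0.035,0,0,0.15,-0.123,0.486,0.035,0,0,0.25,-0.123,0.486,0.035,0,0,0.275,-0.123,0.486,0.035,0,0,0.275,-0.123,0.486,0.035,0,0,0.275,-0.123,0.486,0.035,0,0])

```text
time: 27.75
eef_pos: [0.5427, -0.3382, 0.1384]
orientation: [0.501, 0.5, 0.5, -0.499]
force: [0.2, -0.1, 0.0]
width: 0.009
```

```bash
python3 - <<'E'
from h import *
state()
S=look('m19')
zb=monitor.get_obs()['eef_pos'][2]-.0695
q,g=fit('red',[.565,-.338],S,zb=zb)
plan([(.5416,-.3384,.135,0),(.5416,-.3384,.08,0)])
E
```

```text
t 27.75 tcp [ 0.5427 -0.3382  0.1384] psi 0.08 toolx [ 0.002 -0.001 -1.   ] w 0.009 F [ 0.2 -0.1  0. ] j1,7 [0.19 0.84]
red counts [271, 0] [48, 0]
red c [ 0.5648 -0.3375] theta 182.2 grip [ 0.5409 -0.3384] rms 0.0012
(0.5416, -0.3384, 0.135, 0) -> 0.011, -0.003, 0.000, 0.001, 0.001, -0.002  rows>= 1
(0.5416, -0.3384, 0.08, 0) -> 0.194, -0.003, 0.000, 0.001, 0.001, -0.002  rows>= 1
```

View pics/m19_top.png

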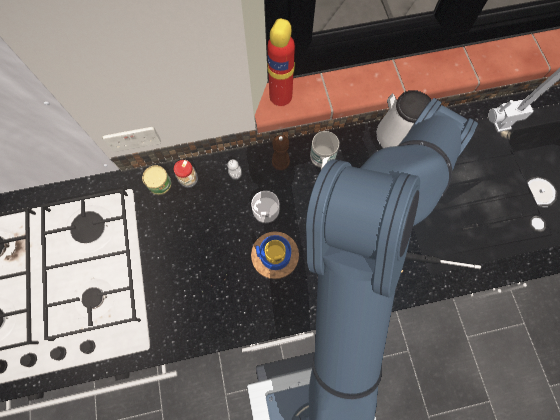

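Call:
carry_out(series=[0.05,-0.001,0.001,0,0,0,0.1,-0.001,0.001,0,0,0,0.15,-0.001,0.001,0,0,0,0.187,-0.001,0.001,0,0,0,0.187,-0.001,0.001,0,0,0,0.187,-0.001,0.001,0,0,0,0.187,-0.001,0.001,0,0,0,0.187,-0.001,0.001,0,0,0])

```text
time: 28.85
eef_pos: [0.5418, -0.3387, 0.0815]
orientation: [0.5, 0.5, 0.5, -0.5]
force: [-0.4, -0.5, -0.3]
width: 0.0091
```

```bash
python3 - <<'E'
from h import *
state()
S=look('m20')
zb=monitor.get_obs()['eef_pos'][2]-.0695
q,g=fit('red',[.565,-.338],S,zb=zb)
cup('red',[.565,-.338],.05,{'side':S['side']},zb=zb)
fit('blue',[.4815,.008],S,zb=.005);fit('yellow',[.4815,.008],S,zb=.012)
plan([(.5416,-.338,.225,0),(.49,-.1,.225,45)])
E
```

```text
t 28.85 tcp [ 0.5418 -0.3387  0.0815] psi 0.03 toolx [ 0.001 -0.    -1.   ] w 0.0091 F [-0.4 -0.5 -0.3] j1,7 [0.21 0.88]
red counts [177, 0] [38, 0]
red c [ 0.5644 -0.3377] theta 181.9 grip [ 0.5404 -0.3385] rms 0.0011
red side N 212 56 48 c [ 0.5632 -0.3362] rms 0.0013 zmax 0.1175 tab [ 0.54   -0.3258  0.1035] r 0.0254 ang 155.8
blue counts [599, 198] [133, 19]
blue c [0.4813 0.0076] theta 85.2 grip [0.4853 0.0554] rms 0.0009
yellow counts [304, 102] [78, 28]
yellow c [0.4821 0.0088] theta 184.5 grip [0.4502 0.0062] rms 0.0019
(0.5416, -0.338, 0.225, 0) -> -0.479, -0.000, -0.002, 0.000, 0.000, -0.000  rows>= 3
(0.49, -0.1, 0.225, 45) -> -0.479, -0.172, -0.795, -0.750, 0.000, -0.000  rows>= 5
```

Call:
carry_out(series=[-0.12,0,0,0,0,0,-0.27,0,0,0,0,0,-0.42,0,0,0,0,0,-0.48,0,-0.1,-0.05,0,0,-0.48,-0.04,-0.25,-0.2,0,0,-0.48,-0.08,-0.4,-0.36,0,0,-0.48,-0.12,-0.55,-0.52,0,0,-0.48,-0.15,-0.7,-0.68,0,0,-0.48,-0.172,-0.795,-0.84,0,0,-0.48,-0.172,-0.8,-0.98,0,0,-0.48,-0.172,-0.8,-0.98,0,0,-0.48,-0.172,-0.8,-0.98,0,0])

```text
time: 30.45
eef_pos: [0.4898, -0.0992, 0.2251]
orientation: [0.681, 0.191, 0.681, -0.192]
force: [-0.9, 0.5, -0.3]
width: 0.0092
```

```bash
python3 - <<'E'
from h import *
state()
plan([(.482,-.0155,.22,90)])
E
```

```text
t 30.45 tcp [ 0.4898 -0.0992  0.2251] psi 58.58 toolx [ 0. -0. -1.] w 0.0092 F [-0.9  0.5 -0.3] j1,7 [-0.12  1.27]
(0.482, -0.0155, 0.22, 90) -> 0.017, 0.224, -0.168, -0.524, 0.000, 0.000  rows>= 3
```

Call:
carry_out(series=[0.01,0.07,-0.05,-0.14,0,0,0.017,0.14,-0.1,-0.3,0,0,0.017,0.2,-0.15,-0.45,0,0,0.017,0.224,-0.168,-0.524,0,0,0.017,0.224,-0.168,-0.524,0,0,0.017,0.224,-0.168,-0.524,0,0])

```text
time: 31.2
eef_pos: [0.4816, -0.0159, 0.2198]
orientation: [0.707, -0.0, 0.707, 0.0]
force: [0.4, -0.0, -0.0]
width: 0.0091
```

```bash
python3 - <<'E'
from h import *
state()
S=look('m21')
zb=monitor.get_obs()['eef_pos'][2]-.070
q,g=fit('red',[.482,.008],S,zb=zb)
q2,_=fit('blue',[.4815,.008],S,zb=.005);q3,_=fit('yellow',[.4815,.008],S,zb=.012)
print('err yellow-red',(q3-q)[:2].round(4))
E
```

```text
t 31.2 tcp [ 0.4816 -0.0159  0.2198] psi 90.03 toolx [-0. -0. -1.] w 0.0091 F [ 0.4 -0.  -0. ] j1,7 [-0.17  1.57]
red counts [513, 43] [31, 0]
red c [0.4808 0.0079] theta -88.5 grip [ 0.4815 -0.0161] rms 0.0007
blue counts [606, 79] [135, 15]
blue c [0.4813 0.0075] theta 85.3 grip [0.4852 0.0554] rms 0.0007
yellow counts [302, 31] [81, 15]
yellow c [0.4821 0.009 ] theta 185.3 grip [0.4503 0.006 ] rms 0.0017
err yellow-red [0.0013 0.0011]
```

View pics/m21_side.png

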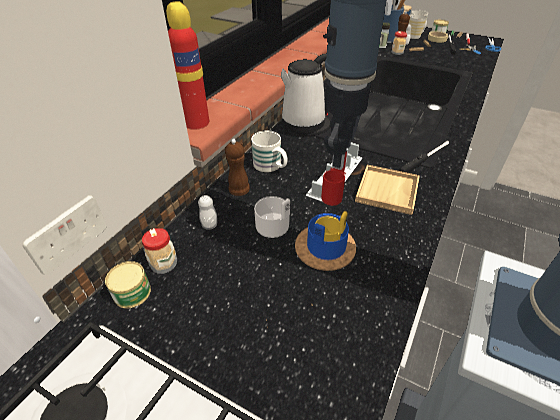

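Call:
carry_out(series=[0.12,0.003,0.004,0,0,0,0.22,0.003,0.004,0,0,0,0.3,0.003,0.004,0,0,0,0.36,0.003,0.004,0,0,0,0.41,0.003,0.004,0,0,0,0.43,0.003,0.004,0,0,0,0.43,0.003,0.004,0,0,0])

```text
time: 32.17
eef_pos: [0.4827, -0.0143, 0.0908]
orientation: [0.707, -0.001, 0.707, 0.001]
force: [-0.2, -0.4, -0.8]
width: 0.0093
```

```bash
python3 - <<'E'
from h import *
state()
E
```

```text
t 32.17 tcp [ 0.4827 -0.0143  0.0908] psi 90.21 toolx [-0. -0. -1.] w 0.0093 F [-0.2 -0.4 -0.8] j1,7 [-0.14  1.61]
```

Call:
carry_out(series=[0,0,0,0,0,0,0,0,0,0,0,0,0,0,0,0,0,0,-0.1,0,0,0,0,0,-0.25,0,0,0,0,0,-0.38,0,0,0,0,0,-0.4,0,0.1,0.15,0,0,-0.4,0,0.2,0.32,0,0,-0.4,0,0.3,0.5,0,0,-0.4,0,0.34,0.7,0,0,-0.4,0,0.34,0.85,0,0,-0.4,0,0.34,0.98,0,0], claw=-0.1)

```text
time: 33.67
eef_pos: [0.5847, -0.0135, 0.2108]
orientation: [0.616, 0.347, 0.616, -0.347]
force: [0.2, -0.3, -0.1]
width: 0.0383
```

```bash
python3 - <<'E'
from h import *
state()
S=look('m22')
for k in S: np.savez('m22_'+k+'.npz',w=S[k][0],img=S[k][1])
fit('red',[.482,.008],S,zb=.019);cup('red',[.482,.008],.05,{'side':S['side']},zb=.019)
fit('blue',[.4815,.008],S,zb=.005);fit('yellow',[.4815,.008],S,zb=.012)
q,g=fit('white',[.6286,.0065],S)
plan([(*g.round(4),.17,-12)])
E
```

```text
t 33.67 tcp [ 0.5847 -0.0135  0.2108] psi 31.17 toolx [-0. -0. -1.] w 0.0383 F [ 0.2 -0.3 -0.1] j1,7 [-0.33  0.72]
red counts [159, 0] [137, 0]
red c [0.481  0.0096] theta -86.8 grip [ 0.4824 -0.0143] rms 0.0017
red side N 238 105 155 c [0.481  0.0118] rms 0.0018 zmax 0.128 tab [ 0.4804 -0.0084  0.1105] r 0.0203 ang -91.8
blue counts [598, 0] [139, 0]
blue c [0.4813 0.0074] theta 85.3 grip [0.4852 0.0552] rms 0.0007
yellow counts [91, 0] [80, 0]
yellow c [0.4821 0.0085] theta 184.6 grip [0.4502 0.006 ] rms 0.0016
white counts [743, 0] [112, 0]
white c [0.6288 0.0073] theta 170.1 grip [0.5855 0.0149] rms 0.0008
(np.float64(0.5855), np.float64(0.0149), 0.17, -12) -> 0.136, 0.052, -0.079, 0.723, 0.000, 0.000  rows>= 5
```

View pics/m22_side.png

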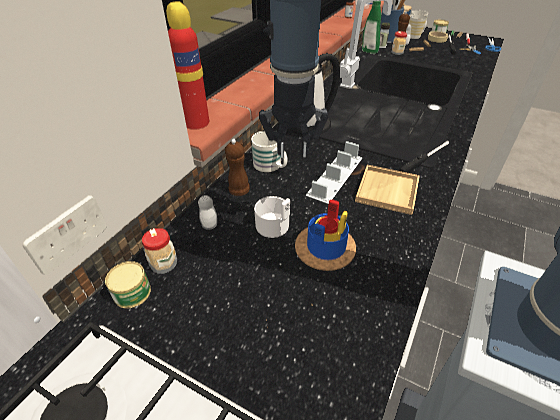

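Nest complete at (328,235), with the red tab top at 0.128. The white cup at (271,217) is next.

Call:
carry_out(series=[0.04,0.01,-0.02,0.15,0,0,0.08,0.025,-0.04,0.32,0,0,0.136,0.04,-0.06,0.5,0,0,0.136,0.052,-0.079,0.66,0,0,0.136,0.052,-0.079,0.705,0,0,0.136,0.052,-0.079,0.705,0,0,0.136,0.052,-0.079,0.705,0,0])

```text
time: 34.65
eef_pos: [0.5857, 0.0143, 0.1704]
orientation: [0.451, 0.545, 0.451, -0.544]
force: [0.2, 0.5, 0.2]
width: 0.0385
```

```bash
python3 - <<'E'
from h import *
state()
S=look('m23')
q,g=fit('white',[.6286,.0065],S)
plan([(*g.round(4),.17,-11),(*g.round(4),.069,-11)])
E
```

```text
t 34.65 tcp [0.5857 0.0143 0.1704] psi -10.7 toolx [ 0.  0. -1.] w 0.0385 F [0.2 0.5 0.2] j1,7 [-0.48  0.11]
white counts [745, 36] [110, 0]
white c [0.6289 0.0073] theta 169.6 grip [0.5856 0.0153] rms 0.0008
(np.float64(0.5856), np.float64(0.0153), 0.17, -11) -> 0.001, -0.001, -0.003, 0.004, -0.000, -0.000  rows>= 1
(np.float64(0.5856), np.float64(0.0153), 0.069, -11) -> 0.338, -0.001, -0.003, 0.004, -0.000, -0.000  rows>= 2
```

Call:
carry_out(series=[0.1,-0.001,-0.003,0,0,0,0.2,-0.001,-0.003,0,0,0,0.29,-0.001,-0.003,0,0,0,0.338,-0.001,-0.003,0,0,0,0.338,-0.001,-0.003,0,0,0])

```text
time: 35.38
eef_pos: [0.5852, 0.0155, 0.0682]
orientation: [-0.45, -0.545, -0.451, 0.545]
force: [-0.1, -0.5, -0.2]
width: 0.0382
```

Call:
carry_out(series=[0,0,0,0,0,0,0,0,0,0,0,0,0,0,0,0,0,0,0,0,0,0,0,0], claw=-1)

```text
time: 35.88
eef_pos: [0.5862, 0.0155, 0.0697]
orientation: [0.451, 0.546, 0.45, -0.544]
force: [-0.9, 0.8, 6.5]
width: 0.0095
```

```bash
python3 - <<'E'
from h import *
state()
S=look('m24')
q,g=fit('white',[.6286,.0065],S)
p,r,o=pose(); print(q[:2]-p[:2])
plan([(*p[:2],.2,-11),(.52,-.2,.2,30)])
E
```

```text
t 35.88 tcp [0.5862 0.0155 0.0697] psi -10.84 toolx [ 0.002  0.    -1.   ] w 0.0095 F [-0.9  0.8  6.5] j1,7 [-0.42  0.19]
white counts [713, 44] [105, 1]
white c [0.6285 0.0076] theta 170.7 grip [0.5851 0.0147] rms 0.0014
[ 0.04226539 -0.0079707 ]
(np.float64(0.5862198222823828), np.float64(0.015563018941921278), 0.2, -11) -> -0.434, 0.001, -0.000, 0.003, -0.000, -0.002  rows>= 3
(0.52, -0.2, 0.2, 30) -> -0.435, -0.081, 0.747, -0.681, 0.000, -0.002  rows>= 4
```

```bash
python3 - <<'E'
from h import *
plan([(.55,-.2,.235,29)])
E
```

```text
(0.55, -0.2, 0.235, 29) -> -0.551, 0.018, 0.728, -0.664, 0.000, -0.002  rows>= 5
```

Call:
carry_out(series=[-0.12,0,0,0,0,0,-0.27,0,0,0,0,0,-0.42,0,0,0,0,0,-0.53,0,0.05,0,0,0,-0.551,0,0.2,-0.12,0,0,-0.551,0.01,0.36,-0.26,0,0,-0.551,0.018,0.52,-0.4,0,0,-0.551,0.018,0.66,-0.54,0,0,-0.551,0.018,0.728,-0.66,0,0,-0.551,0.018,0.728,-0.66,0,0,-0.551,0.018,0.728,-0.66,0,0])

```text
time: 37.35
eef_pos: [0.55, -0.1985, 0.2339]
orientation: [0.608, 0.361, 0.608, -0.36]
force: [0.3, -0.9, -0.5]
width: 0.009
```

```bash
python3 - <<'E'
from h import *
state()
plan([(.381,-.288,.2,40),(.381,-.288,.15,40)])
E
```

```text
t 37.35 tcp [ 0.55   -0.1985  0.2339] psi 28.68 toolx [-0.     0.001 -1.   ] w 0.009 F [ 0.3 -0.9 -0.5] j1,7 [-0.03  1.  ]
(0.381, -0.288, 0.2, 40) -> 0.113, -0.637, -0.009, -0.189, -0.001, -0.000  rows>= 4
(0.381, -0.288, 0.15, 40) -> 0.279, -0.638, -0.009, -0.189, -0.001, -0.000  rows>= 1
```

Call:
carry_out(series=[0,-0.12,0,-0.05,0,0,0,-0.28,0,-0.1,0,0,0.05,-0.42,0,-0.15,0,0,0.1,-0.55,-0.009,-0.189,0,0,0.15,-0.62,-0.009,-0.189,0,0,0.2,-0.637,-0.009,-0.189,0,0,0.2,-0.637,-0.009,-0.189,0,0,0.2,-0.637,-0.009,-0.189,0,0])

```text
time: 38.35
eef_pos: [0.382, -0.2887, 0.1744]
orientation: [0.641, 0.298, 0.641, -0.298]
force: [0.5, 0.0, -0.9]
width: 0.0094
```

```bash
python3 - <<'E'
from h import *
state()
S=look('m25')
zb=monitor.get_obs()['eef_pos'][2]-.0695
fit('white',[.415,-.26],S,zb=zb,cams=['side'])
E
```

```text
t 38.35 tcp [ 0.382  -0.2887  0.1744] psi 40.16 toolx [ 0.001 -0.    -1.   ] w 0.0094 F [ 0.5  0.  -0.9] j1,7 [0.25 1.49]
white counts [913] [119]
white c [ 0.4148 -0.2593] theta -138.7 grip [ 0.3817 -0.2883] rms 0.0016
```

View pics/m25_side.png

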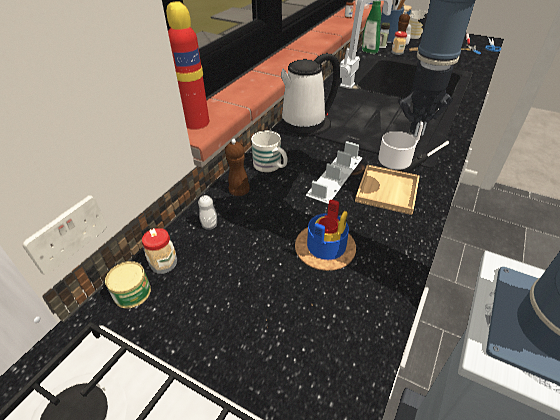

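White at (397,150) is over the tray (388,188), so I'll lower it.

Call:
carry_out(series=[0.1,0,0,0,0,0,0.19,0,0,0,0,0,0.26,0,0,0,0,0,0.3,0,0,0,0,0,0.322,0,0,0,0,0,0.326,0,0,0,0,0])

```text
time: 39.2
eef_pos: [0.3812, -0.2895, 0.0763]
orientation: [0.641, 0.298, 0.641, -0.298]
force: [-0.3, 0.2, -0.1]
width: 0.0089
```

Call:
carry_out(series=[0,0,0,0,0,0,0,0,0,0,0,0,0,0,0,0,0,0,-0.1,0,0,0,0,0,-0.25,0,0,0,0,0,-0.4,0,0,0,0,0,-0.5,0,0,0,0,0,-0.5,0.3,0.2,0,0,0,-0.5,0.5,0.4,0,0,0,-0.5,0.5,0.4,0,0,0], claw=-0.1)

```text
time: 40.45
eef_pos: [0.57, -0.2842, 0.2267]
orientation: [0.641, 0.298, 0.641, -0.298]
force: [0.5, -0.8, -0.2]
width: 0.0381
```

```bash
python3 - <<'E'
from h import *
state()
S=look('m26')
fit('white',[.415,-.26],S,zb=.006,cams=['side'])
cup('white',[.415,-.26],.065,{'side':S['side']},zb=.006)
fit('blue',[.4815,.008],S,zb=.005,cams=['side']);fit('yellow',[.4815,.008],S,zb=.012,cams=['side']);fit('red',[.4815,.008],S,zb=.019,cams=['side'])
for n in('blue','yellow','red'): cup(n,[.4815,.008],.06,S)
E
```

```text
t 40.45 tcp [ 0.57   -0.2842  0.2267] psi 40.12 toolx [ 0.001 -0.    -1.   ] w 0.0381 F [ 0.5 -0.8 -0.2] j1,7 [0.14 1.31]
white counts [772] [89]
white c [ 0.4132 -0.2604] theta -138.1 grip [ 0.3804 -0.2898] rms 0.0009
white side N 893 174 101 c [ 0.4129 -0.2585] rms 0.0009 zmax 0.1125 tab [ 0.3787 -0.2816  0.0958] r 0.0412 ang -146.0
blue counts [604] [133]
blue c [0.4813 0.0074] theta 85.5 grip [0.485  0.0553] rms 0.0023
yellow counts [88] [75]
yellow c [0.4821 0.0079] theta 183.3 grip [0.4501 0.0061] rms 0.0015
red counts [150] [140]
red c [0.4816 0.0094] theta -87.9 grip [ 0.4825 -0.0146] rms 0.001
blue side N 735 177 177 c [0.4807 0.0095] rms 0.0016 zmax 0.1133 tab [0.4824 0.0613 0.095 ] r 0.0518 ang 88.1
blue top N 274 79 36 c [0.4806 0.0066] rms 0.0031 zmax 0.1165 tab [0.4797 0.0542 0.1093] r 0.0476 ang 91.1
yellow side N 69 57 123 c [0.4818 0.0099] rms 0.0021 zmax 0.1197 tab [0.4497 0.0193 0.0829] r 0.0335 ang 163.7
yellow top N 45 15 57 c [0.4814 0.0088] rms 0.0009 zmax 0.1216 tab [0.4548 0.011  0.0737] r 0.0267 ang 175.2
red side N 77 45 254 c [0.4814 0.0123] rms 0.0007 zmax 0.1271 tab [ 0.479  -0.0073  0.0796] r 0.0197 ang -97.1
red top N 133 16 65 c [0.4778 0.0092] rms 0.0062 zmax 0.1292 tab [ 0.4779 -0.0005  0.0778] r 0.0097 ang -89.6
```

View pics/m26_side.png

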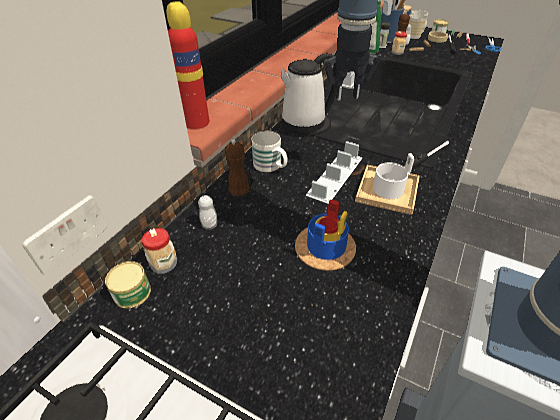

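View pics/m26_top.png

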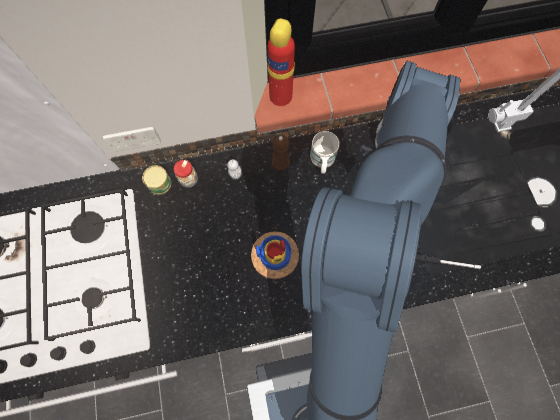

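```bash
python3 - <<'E'
from h import *
print(ctrl.finish_job()); state()
E
```

```text
the job is handed in; nothing more can be done
None
the job is handed in; nothing more can be done
```

The measuring cups are nested on the mat and I've handed the job in. The hand-in reports no verdict, so I'm going by my own measurements.

- **Cups here:** blue, yellow, red and white. I saw no green cup in either camera, so I skipped it.
- **What I did:** I stood blue on the mat, tried yellow in its gap, nested it, then did the same with red. White went into the tray last.
- **Knock:** blue was knocked about 32 mm off the mat centre while I carried yellow. I left yellow standing in its gap, put blue back, then nested yellow. Putting blue back pressed down with up to 27 N at the wrist.
- **Last checks:**
  - **Blue:** about 3 mm from the mat centre.
  - **Yellow and red:** within about 2 mm of blue's axis. Their tab tops read 0.120 m and 0.127 m, against 0.119 m and 0.126 m for fully down.
  - **White:** about 2 mm from the tray centre, with its tab top at the height expected on the tray floor.
  - **Other:** everything was let go, the gripper was clear, and the items at the back look unmoved in the last pictures. I did not measure them.
- **Disagreements:** the two cameras differed by 3–6 mm before I corrected for it. In the last check the arm blocked the top camera's view of the tray, so white was checked from the side only. The top camera's red fit was poor (6 mm rms) because the other cups hid part of it, so I relied on the side view there too.

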